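# Pack the fired clay medallions through the tipping tray

### The job

Pack the fired medallions away: lift the box's sliding lid over its end lip, slide it out and lay it flat on the table, handle up, then gather every loose medallion from the table onto the tipping tray beside the one already there. When all are on the tray and let go, lift the handle end of the tray until all of them slide into the box, and then lower the tray gently, without letting it fall, all the way back down. Leave the rolling pin and the bowl where they are.

Things in the scene. Friction and masses are not known exactly. Their poses are not given: they have to be found in the camera images.
- station: fixed wooden packing station on a base board 250 x 385 x 8 mm: box on its -y half, hinged tipping tray on its +y half, both on its centre line. Origin on the table below the tray hinge; its y runs from box to tray handle. Box inside 200 (x) x 139 mm (y). Grooved side walls hold the lid: groove floors 50 mm above the table, roofs over x = 99 to 119 mm either side, top at 78 mm
- end_lip (a point): middle of the top edge of the lip at the box's -y end, 57 mm above the table, 6 mm thick (station y -149 to -155 mm). It stands 7 mm above the groove floor and blocks the lid until that is raised by 8 to 15 mm; the slot between groove floor and roof is 22 mm high, the lid 6 mm. The lid comes out only in the station's -y direction, over this lip
- box_floor (a point): centre of the box's inner floor (cork, 12 mm above the table); axes as the station. Below the tray's mouth a cork ramp leads from 47 mm height at the inner wall down to the floor over 44 mm
- tray_hinge (a point): middle of the tray's hinge line, 85 mm above the table, right at the box's inner edge; the hinge runs along the station's x
- tray (a joint): tray tilt in rad: 0 = down, level on its rest posts; up to 1.0 as the handle end rises. Not sprung: it falls if let go (light damping). Medallions begin to slide at about 0.45 to 0.65 rad and leave over the open edge at the hinge; 0.85 empties it; one that hangs up at the mouth comes free when the tray is lowered and lifted again. Lifting takes about 3 to 6 N at the handle
- tray_floor (a point): centre of the tray's floor (upper face), 100 mm from the hinge along the tray, 88 mm above the table when down; its y points to the handle. Floor inside: x -98 to +98 mm, y -114 (open edge, at the box) to +105 mm; low walls 14 mm high on the two sides and at the handle end
- tray_handle (a point): centre of the tray's handle: a round steel bar 12 mm thick, 110 mm long along the station's x, held 44 mm outside the tray's end wall by two arms at x = +-45 mm; 255 mm from the hinge and 93 mm above the table when down; free below, it can be pinched from above and turns between the fingers
- lid: plywood sliding lid 217 (x) x 133 (y) x 6 mm, 180 g; origin at the centre of its underside. On top a block handle 60 (x) x 14 (y) mm, standing 28 mm above the lid's face, centred at y = -30 mm of the lid. At the start it is in the grooves of the box, its axes as the station's, with 4 mm play at each side and about 2 mm before the lip
- medal1: fired clay medallion, a flat round disc, cream grey, 60 mm diameter, 10 mm thick, 55 g (varies), with a low relief on top; origin at the centre of its underside. On the tray from the start.
- medal2: fired clay medallion, a flat round disc, cream grey, 60 mm diameter, 10 mm thick, 55 g (varies), with a low relief on top; origin at the centre of its underside. On the table to the robot's left at the start; three to five of medal2 to medal6 are present.
- medal3: fired clay medallion, a flat round disc, cream grey, 60 mm diameter, 10 mm thick, 55 g (varies), with a low relief on top; origin at the centre of its underside. On the table to the robot's left at the start; three to five of medal2 to medal6 are present.
- medal4: fired clay medallion, a flat round disc, cream grey, 60 mm diameter, 10 mm thick, 55 g (varies), with a low relief on top; origin at the centre of its underside. On the table to the robot's left at the start; three to five of medal2 to medal6 are present.
- medal5: fired clay medallion, a flat round disc, cream grey, 60 mm diameter, 10 mm thick, 55 g (varies), with a low relief on top; origin at the centre of its underside. On the table to the robot's left at the start; three to five of medal2 to medal6 are present.
- medal6: fired clay medallion, a flat round disc, cream grey, 60 mm diameter, 10 mm thick, 55 g (varies), with a low relief on top; origin at the centre of its underside. On the table to the robot's left at the start; three to five of medal2 to medal6 are present.
- rolling_pin: wooden rolling pin, 320 mm long, 48 mm thick, lying beyond the station; leave it alone. Origin below its middle
- bowl: blue ceramic bowl, 130 mm wide, 60 mm high; leave it alone. Origin below its middle
Things that resemble listed ones, but are neither listed nor needed, are in the scene too. What is shaped like the medal2 but black is not meant.

How it is judged:
By the outcome, as a careful person would: the job done as asked, in the order asked, and still so for the second after the job is handed in, with the robot touching nothing.
Of medal2, medal3, medal4, medal5, medal6 only 3 to 5 are there at a start; the rules pass over those that are not, and their reading is None.
At some moment in a run one of medal2, medal3, medal4, medal5, medal6 may be knocked a few centimetres aside while the robot is not near it.
It also fails if it takes over 210 s, if anything falls off the work surface, if the arm or the gripper's body presses on something with over 40 N, if the wrist force passes 120 N, or if a joint passes its speed limit or range.

### The arm

A 6-joint arm with a two-finger parallel gripper is mounted at the origin on the work surface. World frame = base frame: x ahead of the robot, y to its left, z up, the work surface at z = 0. Lengths are in m, angles in rad, forces in N, time in s.
With the tool pointing down it reaches from about 0.25 to 0.85 m from the base axis. Payload 12.5 kg.
Tool frame: the origin (TCP) lies between the finger pads; the fingertips stand ctrl.tcp_to_tips ahead of it and the grasp point (between the pads) lies 5 mm behind it (ctrl.tcp_to_tips is the distance from the TCP to the fingertips, in m); z points along the fingers, y is the line along which they close (so a half turn about z gives the same grasp; the last joint's range is limited). The gripper opens to 93 mm and grips with 3 to 60 N. Pads are 15 mm wide; open, the fingers measure 128 mm over their backs; the gripper's body (75 mm by 188 mm) begins 65 mm behind the grasp point.
Start: joints at [-1.212, 0.351, 1.652, -0, 1.139, -0.085], TCP at [0.236, -0.497, 0.233] pointing down, gripper open.
Joint ranges: [-2.75, 2.75], [-0.79, 2.1], [0.01, 2.65], [-1.57, 4.71], [0.07, 3.14], [-2.87, 2.87]. Speed limits (rad/s): [2.22, 2.22, 2.79, 3.14, 3.14, 3.14].

### API

Orientations are given as a unit quaternion [w, x, y, z].
In Python, from workcell import telemetry, optics, ticket, ctrl gives the robot as it stands.
- The arm moves only by the shell command python3 -m handwheel 'ROWS' [OPENING] [FORCE]. ROWS is JSON, a list of rows, each an object of numbers: "x", "y", "z": the shift along the tool's x, y, z in m; "ax", "ay", "az": the turn, a rotation vector about the tool's x, y, z in degrees. In form: [{"x": .., "y": .., "z": .., "ax": .., "ay": .., "az": ..}, ...]. A call has exactly 5 rows; each row is the pose to reach, as a shift and turn from the pose commanded when the call began, along the tool's axes at that moment; what a row does not reach only later rows make up. A row lasts 1/10 s, in which the tool goes at most 50 mm and 8.59 degrees, less where a joint would pass 70% of its speed; a pose out of reach is approached as far as the arm can. A call with a gripper value outside its range is refused whole. OPENING is the finger opening in m, from 0 to 0.093, set as the call begins (- or left out, the last holds). The fingers move at their own pace and stop on an object; FORCE is the grip in N (left out, the last holds). Time passes only in rows, so rows that repeat a pose let the fingers close, or fill a call up. It gives the time, the measured TCP pose, the force, the opening and the grip force at its end, in the units of the state.
- telemetry.get_state(): the state, without advancing time (a new reading comes with each control period).
- optics.grab_frame(name): name is "scene" or "top"; returns the picture (420x560x3 uint8, red, green, blue); there is no depth.
- optics.get_calibration(name): a dict with "intrinsics" (3x3 intrinsics, pixels), "rvec" (rotation vector, rad) and "tvec" (3), from world to camera coordinates, as OpenCV has them. Camera axes: x right, y down, z forward; pixel columns grow to the right and rows downward; lengths in m; the calibration is good to about 2 mm. A picture is of the moment at which its call begins. get_calibration takes no time and is no camera call.
- ticket.close_job(): hands the job in; it is judged then, once.
The state is a dict: "time": time; "q": joint angles; "dq": joint speeds; "joint_torque": joint torques, N m; "ee_pos": TCP position; "tcp_rot": TCP orientation; "ft_force": force on the tool from outside, world axes, zero at the start; "wrist_torque": the same for the moment, N m; "finger_gap": finger opening in m; "grip_force": force on a finger pad.
Only numpy, scipy, OpenCV 4.12 (cv2) and the standard library are available. Lean on these libraries where they do the work, as an engineer would, in place of code of your own. Each camera call takes 0.05 s, during which the arm holds its last target. There are 200 camera calls.

## Working session

There is one attempt and no reset: what is moved stays moved. The work goes in short steps, Python scripts to look and compute and a shell command to move; the robot and the scene stay as the last step left them, time stands still between calls to the robot, and variables do not carry over. Pictures are saved under pics/ and viewed, at most 14 in all, crops included, and the job is handed in when it is done.

```bash
ls; mkdir -p pics; cat > h.py <<'E'
import numpy as np,cv2
from workcell import telemetry, optics, ticket, ctrl
from scipy.spatial.transform import Rotation as R
def grab(n,f=None):
    im=optics.grab_frame(n)[:,:,::-1].copy()
    if f: cv2.imwrite('pics/'+f+'.png',im)
    return im
def ray(n,u,v,z):
    c=optics.get_calibration(n);K=np.array(c['intrinsics']);M=cv2.Rodrigues(np.array(c['rvec'],float))[0];t=np.array(c['tvec'],float).ravel()
    o=-M.T@t;d=M.T@np.linalg.inv(K)@np.array([u,v,1.]);return o+d*(z-o[2])/d[2]
def proj(n,P):
    c=optics.get_calibration(n);return cv2.projectPoints(np.array(P,float).reshape(-1,3),np.array(c['rvec'],float),np.array(c['tvec'],float),np.array(c['intrinsics'],float),None)[0].reshape(-1,2)
def st():
    s=telemetry.get_state();r=s['tcp_rot'];return s,np.array(s['ee_pos']),R.from_quat([r[1],r[2],r[3],r[0]])
def to(p):
    s,e,r=st();return r.inv().apply(np.array(p)-e)
E
python3 - <<'E'
from h import *
grab('top','top0');grab('scene','scene0')
s,e,r=st();print(s,r.as_matrix().round(3),ctrl.tcp_to_tips)
for n in('top','scene'):print(optics.get_calibration(n))
E
```

```text
pics
{'time': 0.1, 'q': array([-1.21158975e+00,  3.51169918e-01,  1.65232633e+00, -1.67088861e-05,
        1.13909636e+00, -8.45895357e-02]), 'dq': array([ 1.04619974e-04, -1.01130478e-03, -2.18122242e-03, -8.60936197e-04,
       -2.61381854e-05, -5.82739145e-04]), 'joint_torque': array([ 2.31572722e-04, -4.98033786e+01, -2.85706419e+01,  6.99945143e-02,
        2.38372682e-02, -3.35683455e-05]), 'ee_pos': array([ 0.23608003, -0.49644609,  0.2321749 ]), 'tcp_rot': array([-4.94236883e-04,  9.75480587e-01,  2.20084923e-01, -7.59509662e-05]), 'ft_force': array([-1.19046503, -0.01326167, -0.47263929]), 'wrist_torque': array([ 0.01672421,  0.00875338, -0.01214826]), 'grip_force': 0.0, 'finger_gap': 0.09306494836922119} [[ 0.903  0.429 -0.   ]
 [ 0.429 -0.903  0.001]
 [ 0.    -0.001 -1.   ]] 0.014
{'intrinsics': array([[388.58360554,   0.        , 284.19454987],
       [  0.        , 388.58360554, 210.54543978],
       [  0.        ,   0.        ,   1.        ]]), 'rvec': array([ 2.15324936, -2.09926955,  0.19617632]), 'tvec': array([-0.00173949,  0.56568969,  1.0820077 ])}
{'intrinsics': array([[410.68158483,   0.        , 284.57287301],
       [  0.        , 410.68158483, 201.50953423],
       [  0.        ,   0.        ,   1.        ]]), 'rvec': array([ 2.23540189,  1.3799297 , -0.41411865]), 'tvec': array([-0.24396083, -0.38042656,  1.74486562])}
```

View pics/top0.png

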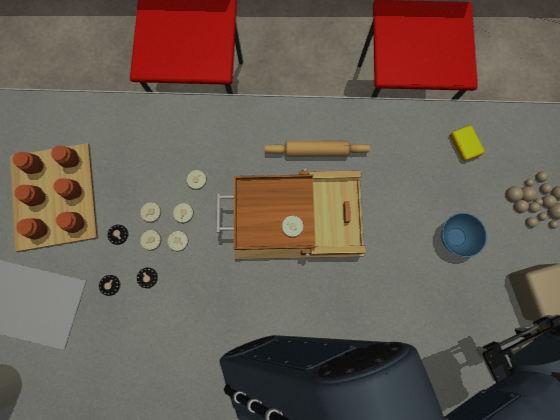

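View pics/scene0.png

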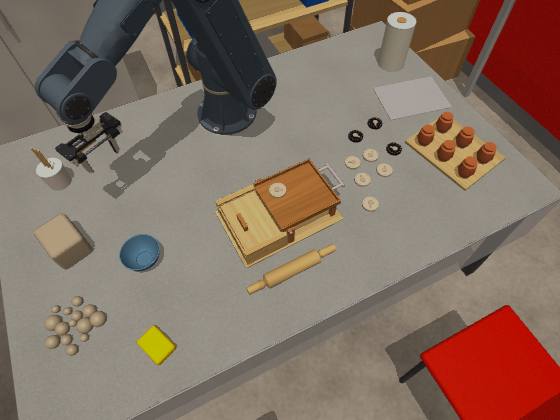

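The top view shows the station nearly axis-aligned: lid handle near (347,212), tray handle near (219,213), medal1 at (293,226). Five loose medals sit near (196,179), (183,213), (150,212), (150,240) and (178,241), with three black decoys beside them.

```bash
cat >> h.py <<'E'
def medals(im,n='top',lo=(90,150,0,0)):
    hsv=cv2.cvtColor(im,cv2.COLOR_BGR2HSV)
    m=cv2.inRange(hsv,(10,15,165),(40,110,255))
    out=[]
    for c in cv2.findContours(m,cv2.RETR_EXTERNAL,cv2.CHAIN_APPROX_NONE)[0]:
        a=cv2.contourArea(c)
        if a>120: 
            (x,y),rr=cv2.minEnclosingCircle(c); out.append((x,y,rr,a))
    return out
E
python3 - <<'E'
from h import *
im=cv2.imread('pics/top0.png')
for x,y,r_,a in medals(im): print(round(x),round(y),round(r_,1),a,ray('top',x,y,.010).round(4),ray('top',x,y,.098).round(4))
hsv=cv2.cvtColor(im,cv2.COLOR_BGR2HSV)
for u,v in[(260,200),(347,212),(335,190),(219,213),(358,230),(183,213)]:print(u,v,hsv[v,u])
m=cv2.inRange(hsv,(0,110,60),(16,255,255));m[:150]=0;m[:,:200]=0
for c in cv2.findContours(m,cv2.RETR_EXTERNAL,cv2.CHAIN_APPROX_NONE)[0]:
    if cv2.contourArea(c)>60: print(cv2.contourArea(c),cv2.minAreaRect(c),cv2.boxPoints(cv2.minAreaRect(c)).round(1).tolist())
big=cv2.resize(im[150:280,100:380],None,fx=2.8,fy=2.8,interpolation=cv2.INTER_CUBIC);cv2.imwrite('pics/c1.png',big)
E
```

```text
177 240 9.3 220.5 [0.4751 0.33   0.01  ] [0.4663 0.3058 0.098 ]
149 239 9.4 191.5 [0.4765 0.4134 0.01  ] [0.4676 0.3829 0.098 ]
182 212 9.2 223.0 [0.5608 0.3213 0.01  ] [0.5455 0.2977 0.098 ]
317 220 25.2 146.5 [ 0.5468 -0.0869  0.01  ] [ 0.5326 -0.0794  0.098 ]
338 214 32.1 311.0 [ 0.5668 -0.1502  0.01  ] [ 0.5511 -0.1379  0.098 ]
326 214 31.9 362.5 [ 0.5674 -0.114   0.01  ] [ 0.5516 -0.1044  0.098 ]
196 178 8.9 216.0 [0.6663 0.2875 0.01  ] [0.643  0.2665 0.098 ]
260 200 [ 13 174 136]
347 212 [ 14 176 154]
335 190 [ 24 108 167]
219 213 [ 16  22 128]
358 230 [ 22 115 167]
183 213 [ 20  70 163]
88.0 ((346.5, 211.0), (20.0, 5.0), 90.0) [[344.0, 201.0], [349.0, 201.0], [349.0, 221.0], [344.0, 221.0]]
5618.0 ((274.5, 212.0), (82.0, 81.0), 90.0) [[234.0, 171.0], [315.0, 171.0], [315.0, 253.0], [234.0, 253.0]]
```

View pics/c1.png

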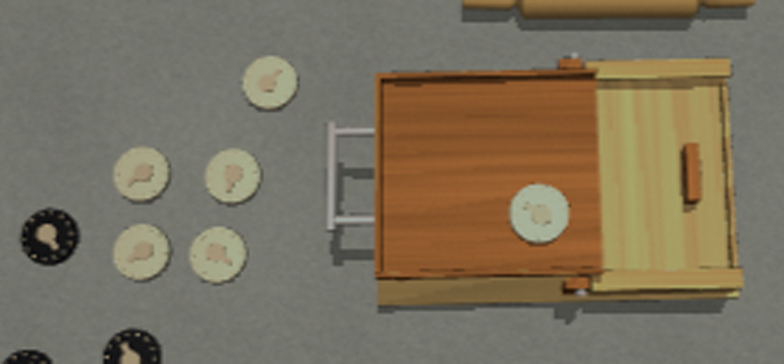

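```bash
python3 - <<'E'
from h import *
g=lambda u,v,z:ray('top',u/2.8+100-.3,v/2.8+150-.3,z).round(4)
a,b=g(331,124,.097),g(332,230,.097);print('bar',a,b,(a+b)/2)
t1,t2=g(684,144,.084),g(690,203,.084);print('lidhandle',t1,t2, g(700,145,.084),g(699,203,.084),g(691.5,173,.084))
print('tray far corners',g(378,74,.102),g(378,275,.102),'hinge corners',g(596,73,.102),g(603,275,.102))
print('box end',g(731,61,.078),g(742,290,.078))
print('medal1',g(539,213,.098))
for u,v in[(270,82),(232,176),(141,174),(141,252),(218,254)]:print(g(u,v,.010))
a=[.0,.0]
E
```

```text
bar [0.5999 0.2006 0.097 ] [0.4925 0.1936 0.097 ] [0.5462 0.1971 0.097 ]
lidhandle [ 0.5912 -0.1569  0.084 ] [ 0.5307 -0.1628  0.084 ] [ 0.5906 -0.1732  0.084 ] [ 0.5309 -0.1719  0.084 ] [ 0.5614 -0.1644  0.084 ]
tray far corners [0.6517 0.1551 0.102 ] [0.4488 0.1454 0.102 ] hinge corners [ 0.6585 -0.0653  0.102 ] [ 0.4544 -0.0745  0.102 ]
box end [ 0.6818 -0.2069  0.078 ] [ 0.4451 -0.2153  0.078 ]
medal1 [ 0.5146 -0.0107  0.098 ]
[0.6648 0.2854 0.01  ]
[0.5592 0.3195 0.01  ]
[0.5589 0.4177 0.01  ]
[0.4746 0.4103 0.01  ]
[0.4745 0.3282 0.01  ]
```

```bash

python3 -m handwheel '[{"x":0.044,"y":-0.016},{"x":0.088,"y":-0.032},{"x":0.132,"y":-0.048},{"x":0.176,"y":-0.064},{"x":0.22,"y":-0.08}]' 0.06 20
python3 -m handwheel '[{"x":0.043,"y":-0.016,"z":0.01,"az":6},{"x":0.086,"y":-0.032,"z":0.02,"az":12},{"x":0.13,"y":-0.048,"z":0.04,"az":18},{"x":0.173,"y":-0.064,"z":0.06,"az":23},{"x":0.216,"y":-0.08,"z":0.07,"az":23}]'
python3 -m handwheel '[{},{},{},{},{}]'
python3 -c "
from h import *
s,e,r=st();print(s['q'].round(2),e,r.as_matrix().round(4),to([.561,-.164,.075]).round(4))"
```

```text
[-1.21  0.35  1.65 -0.    1.14 -0.08] [ 0.23608003 -0.49644609  0.2321749 ] [[ 9.031e-01  4.294e-01 -4.000e-04]
 [ 4.294e-01 -9.031e-01  9.000e-04]
 [ 1.000e-04 -1.000e-03 -1.000e+00]] [ 0.4362 -0.1606  0.1574]schema error: expected keys x, y, z, ax, ay, az
schema error: expected keys x, y, z, ax, ay, az
schema error: expected keys x, y, z, ax, ay, az
```

```bash

python3 -m handwheel '[{"x":0.044,"y":-0.016,"z":0,"ax":0,"ay":0,"az":0},{"x":0.088,"y":-0.032,"z":0,"ax":0,"ay":0,"az":0},{"x":0.132,"y":-0.048,"z":0,"ax":0,"ay":0,"az":0},{"x":0.176,"y":-0.064,"z":0,"ax":0,"ay":0,"az":0},{"x":0.22,"y":-0.08,"z":0,"ax":0,"ay":0,"az":0}]' 0.06 20
python3 -m handwheel '[{"x":0.043,"y":-0.016,"z":0.01,"ax":0,"ay":0,"az":6},{"x":0.086,"y":-0.032,"z":0.02,"ax":0,"ay":0,"az":12},{"x":0.13,"y":-0.048,"z":0.04,"ax":0,"ay":0,"az":18},{"x":0.173,"y":-0.064,"z":0.06,"ax":0,"ay":0,"az":23},{"x":0.216,"y":-0.08,"z":0.07,"ax":0,"ay":0,"az":23}]'
python3 -m handwheel '[{"x":0,"y":0,"z":0,"ax":0,"ay":0,"az":0},{"x":0,"y":0,"z":0,"ax":0,"ay":0,"az":0},{"x":0,"y":0,"z":0,"ax":0,"ay":0,"az":0},{"x":0,"y":0,"z":0,"ax":0,"ay":0,"az":0},{"x":0,"y":0,"z":0,"ax":0,"ay":0,"az":0}]'
python3 -c "
from h import *
s,e,r=st();print(s['q'].round(2),e,r.as_matrix().round(4),to([.561,-.164,.075]).round(4))"
```

```text
time: 0.6
ee_pos: [0.4014, -0.3284, 0.2325]
tcp_rot: [-0.0, 0.976, 0.22, -0.0]
ft_force: [0.6, -1.2, 0.6]
finger_gap: 0.0609
grip_force: 0.0
time: 1.1
ee_pos: [0.5616, -0.1632, 0.1608]
tcp_rot: [-0.0, 1.0, 0.02, -0.001]
ft_force: [1.0, -1.1, -0.3]
finger_gap: 0.0599
grip_force: 0.0
time: 1.6
ee_pos: [0.5608, -0.1659, 0.1631]
tcp_rot: [0.0, 1.0, 0.021, 0.0]
ft_force: [-0.0, 0.1, -0.2]
finger_gap: 0.0597
grip_force: 0.0
[-0.37  0.49  1.63 -0.    1.02  1.16] [ 0.56084796 -0.1658825   0.16305512] [[ 9.992e-01  4.100e-02  5.000e-04]
 [ 4.100e-02 -9.992e-01 -2.000e-04]
 [ 5.000e-04  3.000e-04 -1.000e+00]] [ 0.0002 -0.0019  0.0881]
```

```bash

python3 -m handwheel '[{"x":0,"y":-0.002,"z":0.03,"ax":0,"ay":0,"az":0},{"x":0,"y":-0.002,"z":0.055,"ax":0,"ay":0,"az":0},{"x":0,"y":-0.002,"z":0.075,"ax":0,"ay":0,"az":0},{"x":0,"y":-0.002,"z":0.088,"ax":0,"ay":0,"az":0},{"x":0,"y":-0.002,"z":0.088,"ax":0,"ay":0,"az":0}]' 0.06
python3 -m handwheel '[{"x":0,"y":0,"z":0,"ax":0,"ay":0,"az":0},{"x":0,"y":0,"z":0,"ax":0,"ay":0,"az":0},{"x":0,"y":0,"z":0,"ax":0,"ay":0,"az":0},{"x":0,"y":0,"z":0,"ax":0,"ay":0,"az":0},{"x":0,"y":0,"z":0,"ax":0,"ay":0,"az":0}]' 0 35
python3 -m handwheel '[{"x":0,"y":0,"z":0,"ax":0,"ay":0,"az":0},{"x":0,"y":0,"z":0,"ax":0,"ay":0,"az":0},{"x":0,"y":0,"z":-0.002,"ax":0,"ay":0,"az":0},{"x":0,"y":0,"z":-0.004,"ax":0,"ay":0,"az":0},{"x":0,"y":0,"z":-0.004,"ax":0,"ay":0,"az":0}]'
```

```text
time: 2.1
ee_pos: [0.5603, -0.1631, 0.0734]
tcp_rot: [-0.0, 1.0, 0.021, -0.001]
ft_force: [-0.7, -0.1, 0.6]
finger_gap: 0.06
grip_force: 0.0
time: 2.6
ee_pos: [0.5613, -0.163, 0.075]
tcp_rot: [0.0, 1.0, 0.021, 0.0]
ft_force: [1.0, 0.5, -0.2]
finger_gap: 0.0243
grip_force: 0.0
time: 3.1
ee_pos: [0.5612, -0.1629, 0.0788]
tcp_rot: [-0.0, 1.0, 0.021, 0.0]
ft_force: [0.4, -0.1, -1.6]
finger_gap: 0.0139
grip_force: 35.0
```

```bash

python3 -m handwheel '[{"x":0,"y":0,"z":-0.002,"ax":0,"ay":0,"az":0},{"x":0,"y":0,"z":-0.004,"ax":0,"ay":0,"az":0},{"x":0,"y":0,"z":-0.006,"ax":0,"ay":0,"az":0},{"x":0,"y":0,"z":-0.0075,"ax":0,"ay":0,"az":0},{"x":0,"y":0,"z":-0.0075,"ax":0,"ay":0,"az":0}]'
python3 -m handwheel '[{"x":0,"y":0.005,"z":0,"ax":0,"ay":0,"az":0},{"x":0,"y":0.01,"z":0,"ax":0,"ay":0,"az":0},{"x":0,"y":0.015,"z":0,"ax":0,"ay":0,"az":0},{"x":0,"y":0.02,"z":0,"ax":0,"ay":0,"az":0},{"x":0,"y":0.025,"z":0,"ax":0,"ay":0,"az":0}]'
python3 -c "
from h import *
s,e,r=st();print(s['ft_force'],r.as_matrix().round(4)); im=grab('top'); grab('scene','s1')
hsv=cv2.cvtColor(im,cv2.COLOR_BGR2HSV);m=cv2.inRange(hsv,(95,100,40),(115,255,255));m[:,:400]=0
c=max(cv2.findContours(m,0,1)[0],key=cv2.contourArea);q=cv2.minEnclosingCircle(c);print(q,ray('top',*q[0],.05))
"
```

```text
time: 3.6
ee_pos: [0.5613, -0.163, 0.0864]
tcp_rot: [0.0, 1.0, 0.021, 0.0]
ft_force: [-0.1, -0.4, -1.7]
finger_gap: 0.0137
grip_force: 35.0
time: 4.1
ee_pos: [0.5622, -0.1885, 0.0861]
tcp_rot: [-0.0, 1.0, 0.021, -0.0]
ft_force: [0.5, 0.3, -2.3]
finger_gap: 0.0137
grip_force: 35.0
[ 0.47127006  0.31283971 -2.33201749] [[ 9.991e-01  4.210e-02 -1.000e-04]
 [ 4.210e-02 -9.991e-01  1.000e-04]
 [-1.000e-04 -1.000e-04 -1.000e+00]]
((463.6077575683594, 234.92910766601562), 22.74359130859375) [ 0.5075047  -0.50821607  0.05      ]
```

View pics/s1.png

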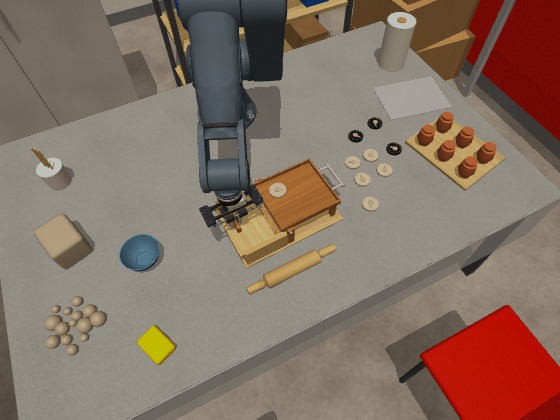

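The lid is up and moving clear, with no contact force. The bowl is at (0.508, -0.508), so I'll lay the lid in front of it, nearer the robot.

```bash

python3 -m handwheel '[{"x":0,"y":0.018,"z":0,"ax":0,"ay":0,"az":0},{"x":0,"y":0.036,"z":0,"ax":0,"ay":0,"az":0},{"x":0,"y":0.054,"z":0,"ax":0,"ay":0,"az":0},{"x":0,"y":0.072,"z":0,"ax":0,"ay":0,"az":0},{"x":0,"y":0.09,"z":0,"ax":0,"ay":0,"az":0}]'
python3 -m handwheel '[{"x":0,"y":0.018,"z":0,"ax":0,"ay":0,"az":0},{"x":0,"y":0.036,"z":0,"ax":0,"ay":0,"az":0},{"x":0,"y":0.054,"z":0,"ax":0,"ay":0,"az":0},{"x":0,"y":0.072,"z":0,"ax":0,"ay":0,"az":0},{"x":0,"y":0.082,"z":0,"ax":0,"ay":0,"az":0}]'
python3 -m handwheel '[{"x":-0.03,"y":0,"z":0,"ax":0,"ay":0,"az":0},{"x":-0.06,"y":0,"z":0,"ax":0,"ay":0,"az":0},{"x":-0.1,"y":0,"z":0,"ax":0,"ay":0,"az":0},{"x":-0.14,"y":0,"z":0.01,"ax":0,"ay":0,"az":0},{"x":-0.17,"y":0,"z":0.02,"ax":0,"ay":0,"az":0}]'
python3 -m handwheel '[{"x":0,"y":0,"z":0.01,"ax":0,"ay":0,"az":0},{"x":0,"y":0,"z":0.018,"ax":0,"ay":0,"az":0},{"x":0,"y":0,"z":0.026,"ax":0,"ay":0,"az":0},{"x":0,"y":0,"z":0.032,"ax":0,"ay":0,"az":0},{"x":0,"y":0,"z":0.034,"ax":0,"ay":0,"az":0}]'
python3 -m handwheel '[{"x":0,"y":0,"z":0.002,"ax":0,"ay":0,"az":0},{"x":0,"y":0,"z":0.004,"ax":0,"ay":0,"az":0},{"x":0,"y":0,"z":0.006,"ax":0,"ay":0,"az":0},{"x":0,"y":0,"z":0.006,"ax":0,"ay":0,"az":0},{"x":0,"y":0,"z":0.006,"ax":0,"ay":0,"az":0}]'
```

```text
time: 4.7
ee_pos: [0.5659, -0.2798, 0.0861]
tcp_rot: [0.0, 1.0, 0.021, 0.0]
ft_force: [0.5, -0.2, -2.4]
finger_gap: 0.0138
grip_force: 35.0
time: 5.2
ee_pos: [0.5694, -0.3617, 0.0861]
tcp_rot: [0.0, 1.0, 0.021, 0.0]
ft_force: [-0.0, 0.1, -2.1]
finger_gap: 0.0135
grip_force: 35.0
time: 5.7
ee_pos: [0.3978, -0.3671, 0.0662]
tcp_rot: [0.0, 1.0, 0.021, 0.0]
ft_force: [0.0, -0.4, -2.2]
finger_gap: 0.0138
grip_force: 35.0
time: 6.2
ee_pos: [0.4001, -0.3667, 0.0313]
tcp_rot: [-0.0, 1.0, 0.022, -0.0]
ft_force: [0.8, 0.6, -1.6]
finger_gap: 0.0136
grip_force: 35.0
time: 6.7
ee_pos: [0.3997, -0.3671, 0.0262]
tcp_rot: [0.0, 1.0, 0.021, 0.0]
ft_force: [-0.3, -0.1, -1.3]
finger_gap: 0.014
grip_force: 35.0
```

```bash

python3 -m handwheel '[{"x":0,"y":0,"z":0.0015,"ax":0,"ay":0,"az":0},{"x":0,"y":0,"z":0.0015,"ax":0,"ay":0,"az":0},{"x":0,"y":0,"z":0.0015,"ax":0,"ay":0,"az":0},{"x":0,"y":0,"z":0.0015,"ax":0,"ay":0,"az":0},{"x":0,"y":0,"z":0.0015,"ax":0,"ay":0,"az":0}]'
python3 -m handwheel '[{"x":0,"y":0,"z":0,"ax":0,"ay":0,"az":0},{"x":0,"y":0,"z":0,"ax":0,"ay":0,"az":0},{"x":0,"y":0,"z":0,"ax":0,"ay":0,"az":0},{"x":0,"y":0,"z":0,"ax":0,"ay":0,"az":0},{"x":0,"y":0,"z":0,"ax":0,"ay":0,"az":0}]' 0.05
python3 -m handwheel '[{"x":0,"y":0,"z":-0.02,"ax":0,"ay":0,"az":0},{"x":0,"y":0,"z":-0.05,"ax":0,"ay":0,"az":0},{"x":0,"y":0,"z":-0.1,"ax":0,"ay":0,"az":0},{"x":0.02,"y":-0.02,"z":-0.15,"ax":0,"ay":0,"az":0},{"x":0.04,"y":-0.04,"z":-0.18,"ax":0,"ay":0,"az":0}]'
python3 -m handwheel '[{"x":0.02,"y":-0.04,"z":0,"ax":0,"ay":0,"az":-8},{"x":0.04,"y":-0.08,"z":0,"ax":0,"ay":0,"az":-16},{"x":0.06,"y":-0.12,"z":0,"ax":0,"ay":0,"az":-24},{"x":0.08,"y":-0.16,"z":0,"ax":0,"ay":0,"az":-32},{"x":0.1,"y":-0.2,"z":0,"ax":0,"ay":0,"az":-40}]'
python3 - <<'E'
from h import *
im=grab('top','t2');grab('scene','s2')
s,e,r=st();print(e,r.as_matrix().round(3),s['q'].round(2))
E
```

```text
time: 7.2
ee_pos: [0.3998, -0.3672, 0.0248]
tcp_rot: [0.0, 1.0, 0.021, 0.0]
ft_force: [0.4, -0.1, 2.1]
finger_gap: 0.0138
grip_force: 35.0
time: 7.7
ee_pos: [0.3996, -0.367, 0.0246]
tcp_rot: [-0.0, 1.0, 0.021, -0.0]
ft_force: [0.7, 0.1, -0.3]
finger_gap: 0.0475
grip_force: 0.0
time: 8.2
ee_pos: [0.438, -0.3256, 0.2073]
tcp_rot: [0.001, 1.0, 0.02, 0.001]
ft_force: [0.9, 0.2, 0.8]
finger_gap: 0.05
grip_force: 0.0
time: 8.7
ee_pos: [0.5298, -0.1195, 0.2048]
tcp_rot: [0.0, 0.931, 0.364, 0.0]
ft_force: [-0.1, -1.3, 0.2]
finger_gap: 0.05
grip_force: 0.0
[ 0.53061571 -0.11733618  0.20463216] [[ 0.732  0.681  0.   ]
 [ 0.681 -0.732  0.001]
 [ 0.001 -0.    -1.   ]] [-0.3   0.37  1.7   0.    1.07  0.52]
```

View pics/s2.png

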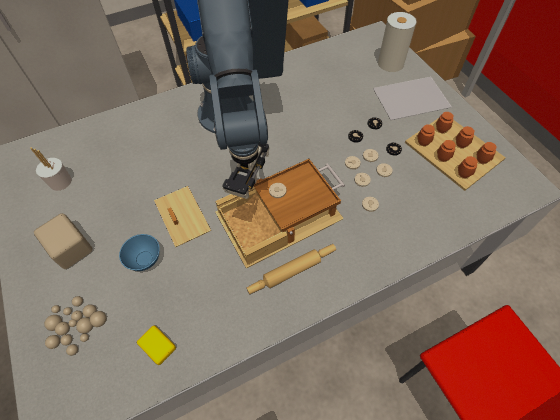

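The lid lies flat on the table, handle up, at scene (182,215), clear of the bowl. Moving on to the medals.

```bash

python3 -m handwheel '[{"x":0.04,"y":-0.022,"z":0,"ax":0,"ay":0,"az":0},{"x":0.08,"y":-0.044,"z":0,"ax":0,"ay":0,"az":0},{"x":0.12,"y":-0.066,"z":0,"ax":0,"ay":0,"az":0},{"x":0.16,"y":-0.088,"z":0,"ax":0,"ay":0,"az":0},{"x":0.2,"y":-0.11,"z":0,"ax":0,"ay":0,"az":0}]' 0.075 15
python3 -m handwheel '[{"x":0.035,"y":-0.019,"z":0,"ax":0,"ay":0,"az":-8},{"x":0.07,"y":-0.038,"z":0,"ax":0,"ay":0,"az":-16},{"x":0.105,"y":-0.056,"z":0.02,"ax":0,"ay":0,"az":-24},{"x":0.14,"y":-0.075,"z":0.05,"ax":0,"ay":0,"az":-32},{"x":0.175,"y":-0.094,"z":0.08,"ax":0,"ay":0,"az":-40}]'
cat >> h.py <<'E'
def disc(im,P,z=.010,w=14):
    u,v=proj('top',[*P,z])[0];u,v=int(round(u)),int(round(v))
    hsv=cv2.cvtColor(im,cv2.COLOR_BGR2HSV);m=cv2.inRange(hsv,(14,22,125),(50,120,255))
    k=np.zeros_like(m);k[v-w:v+w+1,u-w:u+w+1]=255;m&=k
    c=max(cv2.findContours(m,0,1)[0],key=cv2.contourArea);q=cv2.minAreaRect(c);M=cv2.moments(cv2.convexHull(c))
    return ray('top',M['m10']/M['m00'],M['m01']/M['m00'],z)[:2].round(4),np.round(q[1],1),cv2.contourArea(c)
T={1:(.6655,.286),2:(.56,.320),3:(.56,.418),4:(.4755,.411),5:(.4748,.329)}
def look(f=None,ids=(1,2,3,4,5)):
    im=grab('top',f)
    for i in ids:
        try:print(i,*disc(im,T[i]))
        except Exception as x:print(i,'hidden')
E
python3 - <<'E'
from h import *
look('t3');s,e,r=st();print(e,r.as_matrix().round(3),s['q'].round(2),to([.6655,.286,.0175]).round(4))
im=cv2.imread('pics/t2.png')
for i in T:print(i,*disc(im,T[i]))
print('m1',*disc(im,(.5146,-.0107),.098))
E
```

```text
time: 9.3
ee_pos: [0.6031, 0.0958, 0.2047]
tcp_rot: [0.0, 0.933, 0.361, -0.0]
ft_force: [0.7, -0.5, -0.9]
finger_gap: 0.0746
grip_force: 0.0
time: 9.8
ee_pos: [0.6692, 0.283, 0.1238]
tcp_rot: [0.0, 0.751, 0.66, 0.0]
ft_force: [0.1, -0.8, -0.4]
finger_gap: 0.075
grip_force: 0.0
1 [0.6609 0.2684] [ 5. 12.] 32.0
2 hidden
3 hidden
4 hidden
5 hidden
[0.66735975 0.28730925 0.1166514 ] [[ 0.116  0.993 -0.007]
 [ 0.993 -0.116 -0.001]
 [-0.002 -0.006 -1.   ]] [0.34 0.79 1.21 0.   1.14 0.46] [-0.0013 -0.0011  0.0992]
1 [0.6656 0.2873] [18. 19.] 275.0
2 [0.5604 0.3208] [18. 20.] 290.0
3 [0.5604 0.4193] [19. 19.] 288.5
4 [0.4759 0.4125] [19. 20.] 297.5
5 [0.4748 0.3303] [19. 20.] 304.5
m1 [ 0.5148 -0.0105] [20. 20.] 327.5
```

```bash

python3 -m handwheel '[{"x":0,"y":-0.001,"z":0.03,"ax":0,"ay":0,"az":-5},{"x":0,"y":-0.001,"z":0.06,"ax":0,"ay":0,"az":-9},{"x":0,"y":-0.001,"z":0.085,"ax":0,"ay":0,"az":-9},{"x":0,"y":-0.001,"z":0.098,"ax":0,"ay":0,"az":-9},{"x":0,"y":-0.001,"z":0.102,"ax":0,"ay":0,"az":-9}]' 0.075 15
python3 -c "
from h import *
s,e,r=st();print(e,r.as_matrix().round(3),to([.6655,.287,.0175]).round(4))"
```

```text
time: 10.35
ee_pos: [0.6671, 0.2816, 0.0212]
tcp_rot: [-0.0, 0.699, 0.715, -0.001]
ft_force: [-0.0, -0.1, -0.1]
finger_gap: 0.0753
grip_force: 0.0
[0.66709017 0.28157052 0.02123138] [[-0.023  1.    -0.002]
 [ 1.     0.023 -0.001]
 [-0.001 -0.002 -1.   ]] [ 0.0055 -0.0015  0.0037]
```

```bash

python3 -m handwheel '[{"x":0.003,"y":-0.001,"z":0.001,"ax":0,"ay":0,"az":-1},{"x":0.0055,"y":-0.001,"z":0.003,"ax":0,"ay":0,"az":-1},{"x":0.0055,"y":-0.001,"z":0.004,"ax":0,"ay":0,"az":-1},{"x":0.0055,"y":-0.001,"z":0.004,"ax":0,"ay":0,"az":-1},{"x":0.0055,"y":-0.001,"z":0.004,"ax":0,"ay":0,"az":-1}]'
python3 -m handwheel '[{"x":0,"y":0,"z":0,"ax":0,"ay":0,"az":0},{"x":0,"y":0,"z":0,"ax":0,"ay":0,"az":0},{"x":0,"y":0,"z":0,"ax":0,"ay":0,"az":0},{"x":0,"y":0,"z":0,"ax":0,"ay":0,"az":0},{"x":0,"y":0,"z":0,"ax":0,"ay":0,"az":0}]' 0.05 15
python3 -m handwheel '[{"x":0,"y":0,"z":-0.01,"ax":0,"ay":0,"az":0},{"x":0,"y":0,"z":-0.04,"ax":0,"ay":0,"az":0},{"x":0,"y":0,"z":-0.08,"ax":0,"ay":0,"az":0},{"x":0,"y":0,"z":-0.12,"ax":0,"ay":0,"az":0},{"x":0,"y":0,"z":-0.12,"ax":0,"ay":0,"az":0}]'
```

```text
time: 10.85
ee_pos: [0.6666, 0.288, 0.0191]
tcp_rot: [0.0, 0.692, 0.722, 0.0]
ft_force: [0.4, -0.7, -1.2]
finger_gap: 0.0748
grip_force: 0.0
time: 11.35
ee_pos: [0.6664, 0.2879, 0.0187]
tcp_rot: [-0.0, 0.692, 0.722, -0.0]
ft_force: [-0.0, -0.2, 1.5]
finger_gap: 0.0591
grip_force: 15.0
time: 11.85
ee_pos: [0.669, 0.2889, 0.146]
tcp_rot: [0.002, 0.692, 0.722, 0.005]
ft_force: [0.4, 0.0, 0.2]
finger_gap: 0.059
grip_force: 15.0
```

```bash
cat >> h.py <<'E'
H=np.array([.5575,-.057]);Y=.042
def sta(p): d=np.array(p[:2])-H;c,s=np.cos(Y),np.sin(Y);return np.array([c*d[0]+s*d[1],-s*d[0]+c*d[1]])
def wor(a,b,z):
    c,s=np.cos(Y),np.sin(Y);return np.array([H[0]+c*a-s*b,H[1]+s*a+c*b,z])
E
python3 -m handwheel '[{"x":-0.022,"y":-0.017,"z":-0.005,"ax":0,"ay":0,"az":0},{"x":-0.055,"y":-0.042,"z":-0.005,"ax":0,"ay":0,"az":0},{"x":-0.088,"y":-0.067,"z":-0.005,"ax":0,"ay":0,"az":0},{"x":-0.121,"y":-0.092,"z":-0.005,"ax":0,"ay":0,"az":0},{"x":-0.154,"y":-0.117,"z":-0.005,"ax":0,"ay":0,"az":0}]'
python3 -m handwheel '[{"x":-0.03,"y":-0.022,"z":0,"ax":0,"ay":0,"az":0},{"x":-0.055,"y":-0.04,"z":0,"ax":0,"ay":0,"az":0},{"x":-0.063,"y":-0.048,"z":0,"ax":0,"ay":0,"az":0},{"x":-0.063,"y":-0.048,"z":0,"ax":0,"ay":0,"az":0},{"x":-0.063,"y":-0.048,"z":0,"ax":0,"ay":0,"az":0}]'
python3 -c "
from h import *
s,e,r=st();print(e,sta(e),r.as_matrix().round(3),to(wor(-.0415,.122,.1075)).round(4))"
```

```text
time: 12.35
ee_pos: [0.5547, 0.1279, 0.1435]
tcp_rot: [-0.0, 0.692, 0.722, -0.0]
ft_force: [0.0, -0.1, -0.3]
finger_gap: 0.0595
grip_force: 15.0
time: 12.85
ee_pos: [0.5114, 0.0647, 0.1438]
tcp_rot: [0.0, 0.692, 0.722, 0.0]
ft_force: [0.3, -0.3, -1.3]
finger_gap: 0.0593
grip_force: 15.0
[0.51144444 0.0646986  0.14378712] [-0.0409051   0.12352504] [[-0.042  0.999  0.001]
 [ 0.999  0.042  0.   ]
 [ 0.     0.001 -1.   ]] [-0.0015 -0.0006  0.0363]
```

```bash

python3 -m handwheel '[{"x":-0.001,"y":-0.0005,"z":0.015,"ax":0,"ay":0,"az":0},{"x":-0.001,"y":-0.0005,"z":0.026,"ax":0,"ay":0,"az":0},{"x":-0.001,"y":-0.0005,"z":0.033,"ax":0,"ay":0,"az":0},{"x":-0.001,"y":-0.0005,"z":0.035,"ax":0,"ay":0,"az":0},{"x":-0.001,"y":-0.0005,"z":0.035,"ax":0,"ay":0,"az":0}]'
python3 -m handwheel '[{"x":-0.005,"y":0,"z":0,"ax":0,"ay":0,"az":0},{"x":-0.01,"y":0,"z":0,"ax":0,"ay":0,"az":0},{"x":-0.016,"y":0,"z":0,"ax":0,"ay":0,"az":0},{"x":-0.022,"y":0,"z":0,"ax":0,"ay":0,"az":0},{"x":-0.022,"y":0,"z":0.001,"ax":0,"ay":0,"az":0}]'
python3 -m handwheel '[{"x":0,"y":0,"z":0,"ax":0,"ay":0,"az":0},{"x":0,"y":0,"z":0,"ax":0,"ay":0,"az":0},{"x":0,"y":0,"z":0,"ax":0,"ay":0,"az":0},{"x":0,"y":0,"z":0,"ax":0,"ay":0,"az":0},{"x":0,"y":0,"z":0,"ax":0,"ay":0,"az":0}]' 0.066
python3 -m handwheel '[{"x":0,"y":0,"z":-0.01,"ax":0,"ay":0,"az":0},{"x":0,"y":0,"z":-0.03,"ax":0,"ay":0,"az":0},{"x":0,"y":0,"z":-0.05,"ax":0,"ay":0,"az":0},{"x":0.03,"y":0,"z":-0.06,"ax":0,"ay":0,"az":0},{"x":0.06,"y":0,"z":-0.06,"ax":0,"ay":0,"az":0}]'
python3 -c "
from h import *
look('t4',(2,3,4,5));s,e,r=st();print(e,sta(e),s['ft_force'])
im=cv2.imread('pics/t4.png')[60:340,100:380];cv2.imwrite('pics/c4.png',cv2.resize(im,(600,600),interpolation=cv2.INTER_CUBIC))"
```

```text
time: 13.35
ee_pos: [0.5104, 0.0633, 0.1084]
tcp_rot: [-0.0, 0.692, 0.722, -0.0]
ft_force: [-0.7, -0.4, -0.7]
finger_gap: 0.0592
grip_force: 15.0
time: 13.85
ee_pos: [0.5114, 0.0402, 0.1078]
tcp_rot: [0.0, 0.692, 0.722, 0.0]
ft_force: [-0.5, 0.1, -1.6]
finger_gap: 0.0597
grip_force: 15.0
time: 14.35
ee_pos: [0.5112, 0.0412, 0.1076]
tcp_rot: [-0.0, 0.692, 0.722, 0.0]
ft_force: [0.4, -0.3, 1.0]
finger_gap: 0.0663
grip_force: 0.0
time: 14.85
ee_pos: [0.5096, 0.1015, 0.17]
tcp_rot: [0.001, 0.693, 0.721, 0.001]
ft_force: [-0.4, -0.3, -0.2]
finger_gap: 0.0661
grip_force: 0.0
2 [0.5607 0.3208] [18. 20.] 287.5
3 [0.5605 0.4196] [19. 19.] 289.0
4 [0.4754 0.4129] [19. 20.] 297.5
5 [0.4746 0.3301] [19. 20.] 301.5
[0.50885152 0.10496953 0.16931275] [-0.04180486  0.16386933] [-1.20852515  2.89398455 -0.23748011]
```

View pics/c4.png

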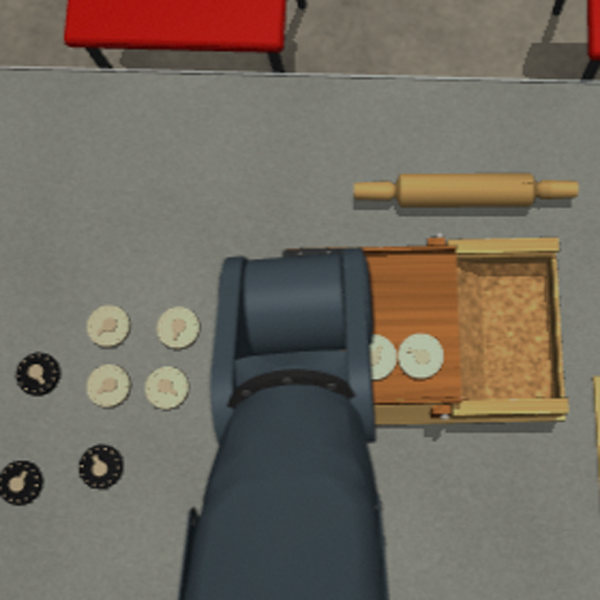

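```bash

python3 -m handwheel '[{"x":0.045,"y":0.012,"z":0,"ax":0,"ay":0,"az":-5},{"x":0.09,"y":0.024,"z":0,"ax":0,"ay":0,"az":-10},{"x":0.135,"y":0.038,"z":0,"ax":0,"ay":0,"az":-15},{"x":0.18,"y":0.052,"z":0.02,"ax":0,"ay":0,"az":-20},{"x":0.217,"y":0.061,"z":0.05,"ax":0,"ay":0,"az":-25}]' 0.076
python3 -m handwheel '[{"x":0,"y":0,"z":0.02,"ax":0,"ay":0,"az":0},{"x":0,"y":0,"z":0.04,"ax":0,"ay":0,"az":0},{"x":0,"y":0,"z":0.06,"ax":0,"ay":0,"az":0},{"x":0,"y":0,"z":0.07,"ax":0,"ay":0,"az":0},{"x":0,"y":0,"z":0.07,"ax":0,"ay":0,"az":0}]'
python3 -c "
from h import *
s,e,r=st();print(e,sta(e),r.as_matrix().round(3),to([.5605,.3205,.0185]).round(4))"
```

```text
time: 15.4
ee_pos: [0.5619, 0.3232, 0.1194]
tcp_rot: [0.001, 0.517, 0.856, 0.002]
ft_force: [0.6, 0.7, 0.5]
finger_gap: 0.0757
grip_force: 0.0
time: 15.9
ee_pos: [0.5599, 0.3201, 0.0469]
tcp_rot: [-0.001, 0.519, 0.855, -0.001]
ft_force: [-0.2, 0.1, 0.8]
finger_gap: 0.0758
grip_force: 0.0
[0.55994864 0.32007305 0.04686934] [0.01827889 0.37663771] [[-0.461  0.888 -0.002]
 [ 0.888  0.461 -0.001]
 [ 0.    -0.002 -1.   ]] [0.0001 0.0007 0.0284]
```

```bash

python3 -m handwheel '[{"x":0,"y":0.0007,"z":0.015,"ax":0,"ay":0,"az":0},{"x":0,"y":0.0007,"z":0.025,"ax":0,"ay":0,"az":0},{"x":0,"y":0.0007,"z":0.028,"ax":0,"ay":0,"az":0},{"x":0,"y":0.0007,"z":0.028,"ax":0,"ay":0,"az":0},{"x":0,"y":0.0007,"z":0.028,"ax":0,"ay":0,"az":0}]'
python3 -m handwheel '[{"x":0,"y":0,"z":0,"ax":0,"ay":0,"az":0},{"x":0,"y":0,"z":0,"ax":0,"ay":0,"az":0},{"x":0,"y":0,"z":0,"ax":0,"ay":0,"az":0},{"x":0,"y":0,"z":0,"ax":0,"ay":0,"az":0},{"x":0,"y":0,"z":0,"ax":0,"ay":0,"az":0}]' 0.05 15
python3 -m handwheel '[{"x":0,"y":0,"z":-0.01,"ax":0,"ay":0,"az":0},{"x":0,"y":0,"z":-0.04,"ax":0,"ay":0,"az":0},{"x":0,"y":0,"z":-0.08,"ax":0,"ay":0,"az":0},{"x":0,"y":0,"z":-0.12,"ax":0,"ay":0,"az":0},{"x":0,"y":0,"z":-0.126,"ax":0,"ay":0,"az":0}]'
python3 -m handwheel '[{"x":-0.03,"y":-0.026,"z":0,"ax":0,"ay":0,"az":5},{"x":-0.065,"y":-0.057,"z":0,"ax":0,"ay":0,"az":10},{"x":-0.098,"y":-0.086,"z":0,"ax":0,"ay":0,"az":15},{"x":-0.131,"y":-0.115,"z":0,"ax":0,"ay":0,"az":20},{"x":-0.1634,"y":-0.1435,"z":0,"ax":0,"ay":0,"az":25}]'
python3 -m handwheel '[{"x":0,"y":0,"z":0.01,"ax":0,"ay":0,"az":0},{"x":0,"y":0,"z":0.015,"ax":0,"ay":0,"az":0},{"x":0,"y":0,"z":0.015,"ax":0,"ay":0,"az":0},{"x":0,"y":0,"z":0.015,"ax":0,"ay":0,"az":0},{"x":0,"y":0,"z":0.015,"ax":0,"ay":0,"az":0}]'
python3 -c "
from h import *
s,e,r=st();print(e,sta(e),r.as_matrix().round(3),to(wor(-.042,.168,.1078)).round(4))"
```

```text
time: 16.4
ee_pos: [0.5613, 0.3208, 0.02]
tcp_rot: [0.0, 0.519, 0.855, 0.0]
ft_force: [-0.3, 0.4, 0.6]
finger_gap: 0.0757
grip_force: 0.0
time: 16.9
ee_pos: [0.5612, 0.3208, 0.0199]
tcp_rot: [0.0, 0.519, 0.855, 0.0]
ft_force: [-0.9, -0.2, 3.5]
finger_gap: 0.0592
grip_force: 15.0
time: 17.4
ee_pos: [0.563, 0.3217, 0.1514]
tcp_rot: [0.002, 0.519, 0.855, 0.003]
ft_force: [0.9, 0.2, -0.1]
finger_gap: 0.059
grip_force: 15.0
time: 17.9
ee_pos: [0.508, 0.108, 0.1454]
tcp_rot: [-0.0, 0.693, 0.721, -0.0]
ft_force: [0.5, 0.4, -0.9]
finger_gap: 0.0591
grip_force: 15.0
time: 18.4
ee_pos: [0.5091, 0.1105, 0.1307]
tcp_rot: [0.0, 0.691, 0.722, 0.0]
ft_force: [-0.5, 0.1, 0.2]
finger_gap: 0.0595
grip_force: 15.0
[0.50912554 0.11047224 0.13068919] [-0.04130003  0.16935568] [[-0.044  0.999  0.   ]
 [ 0.999  0.044  0.   ]
 [ 0.     0.    -1.   ]] [-0.0014 -0.0007  0.0229]
```

```bash

python3 -m handwheel '[{"x":-0.001,"y":-0.0005,"z":0.012,"ax":0,"ay":0,"az":0},{"x":-0.001,"y":-0.0005,"z":0.019,"ax":0,"ay":0,"az":0},{"x":-0.001,"y":-0.0005,"z":0.022,"ax":0,"ay":0,"az":0},{"x":-0.001,"y":-0.0005,"z":0.022,"ax":0,"ay":0,"az":0},{"x":-0.001,"y":-0.0005,"z":0.022,"ax":0,"ay":0,"az":0}]'
python3 -m handwheel '[{"x":0,"y":0,"z":0,"ax":0,"ay":0,"az":0},{"x":0,"y":0,"z":0,"ax":0,"ay":0,"az":0},{"x":0,"y":0,"z":0,"ax":0,"ay":0,"az":0},{"x":0,"y":0,"z":0,"ax":0,"ay":0,"az":0},{"x":0,"y":0,"z":0,"ax":0,"ay":0,"az":0}]' 0.066
python3 -m handwheel '[{"x":0,"y":0,"z":-0.01,"ax":0,"ay":0,"az":0},{"x":0,"y":0,"z":-0.03,"ax":0,"ay":0,"az":0},{"x":0,"y":0,"z":-0.06,"ax":0,"ay":0,"az":0},{"x":0.04,"y":0,"z":-0.06,"ax":0,"ay":0,"az":0},{"x":0.08,"y":0,"z":-0.06,"ax":0,"ay":0,"az":0}]'
python3 -c "
from h import *
look('t5',(3,4,5));s,e,r=st();print(e,sta(e))"
python3 -m handwheel '[{"x":0.045,"y":0.012,"z":0,"ax":0,"ay":0,"az":-8},{"x":0.09,"y":0.024,"z":0,"ax":0,"ay":0,"az":-16},{"x":0.135,"y":0.038,"z":0.02,"ax":0,"ay":0,"az":-24},{"x":0.18,"y":0.052,"z":0.04,"ax":0,"ay":0,"az":-32},{"x":0.226,"y":0.064,"z":0.06,"ax":0,"ay":0,"az":-40}]' 0.076
python3 -m handwheel '[{"x":0,"y":0,"z":0.02,"ax":0,"ay":0,"az":0},{"x":0,"y":0,"z":0.04,"ax":0,"ay":0,"az":0},{"x":0,"y":0,"z":0.06,"ax":0,"ay":0,"az":0},{"x":0,"y":0,"z":0.06,"ax":0,"ay":0,"az":0},{"x":0,"y":0,"z":0.06,"ax":0,"ay":0,"az":0}]'
python3 -c "
from h import *
s,e,r=st();print(e,sta(e),r.as_matrix().round(3),to([.5605,.4193,.0185]).round(4))"
```

```text
time: 18.9
ee_pos: [0.5085, 0.1086, 0.1084]
tcp_rot: [-0.0, 0.692, 0.722, -0.0]
ft_force: [0.2, -0.2, 0.2]
finger_gap: 0.0592
grip_force: 15.0
time: 19.4
ee_pos: [0.5085, 0.1086, 0.1087]
tcp_rot: [0.0, 0.692, 0.722, 0.0]
ft_force: [-0.6, 0.1, 0.3]
finger_gap: 0.0659
grip_force: 0.0
time: 19.9
ee_pos: [0.5057, 0.1891, 0.1705]
tcp_rot: [0.001, 0.693, 0.721, 0.001]
ft_force: [0.5, 0.2, -0.2]
finger_gap: 0.0662
grip_force: 0.0
3 [0.5596 0.427 ] [19. 14.] 205.0
4 [0.4744 0.4204] [19.3 13.8] 202.0
5 hidden
[0.50497957 0.19398675 0.17010375] [-0.04193577  0.25297063]
time: 20.45
ee_pos: [0.5591, 0.4154, 0.1103]
tcp_rot: [0.0, 0.401, 0.916, 0.0]
ft_force: [0.4, -0.4, -0.0]
finger_gap: 0.076
grip_force: 0.0
time: 20.95
ee_pos: [0.5589, 0.4136, 0.0511]
tcp_rot: [0.0, 0.403, 0.915, 0.0]
ft_force: [-0.3, 0.1, 0.5]
finger_gap: 0.0758
grip_force: 0.0
[0.55892342 0.41355649 0.05105785] [0.02117972 0.47008175] [[-0.675  0.738  0.   ]
 [ 0.738  0.675  0.   ]
 [-0.     0.    -1.   ]] [0.0032 0.005  0.0326]
```

```bash

python3 -m handwheel '[{"x":0.003,"y":0.005,"z":0,"ax":0,"ay":0,"az":0},{"x":0.003,"y":0.005,"z":0.015,"ax":0,"ay":0,"az":0},{"x":0.003,"y":0.005,"z":0.026,"ax":0,"ay":0,"az":0},{"x":0.003,"y":0.005,"z":0.032,"ax":0,"ay":0,"az":0},{"x":0.003,"y":0.005,"z":0.032,"ax":0,"ay":0,"az":0}]'
python3 -m handwheel '[{"x":0,"y":0,"z":0,"ax":0,"ay":0,"az":0},{"x":0,"y":0,"z":0,"ax":0,"ay":0,"az":0},{"x":0,"y":0,"z":0,"ax":0,"ay":0,"az":0},{"x":0,"y":0,"z":0,"ax":0,"ay":0,"az":0},{"x":0,"y":0,"z":0,"ax":0,"ay":0,"az":0}]' 0.05 15
python3 -m handwheel '[{"x":0,"y":0,"z":-0.01,"ax":0,"ay":0,"az":0},{"x":0,"y":0,"z":-0.04,"ax":0,"ay":0,"az":0},{"x":0,"y":0,"z":-0.08,"ax":0,"ay":0,"az":0},{"x":0,"y":0,"z":-0.12,"ax":0,"ay":0,"az":0},{"x":-0.02,"y":-0.015,"z":-0.126,"ax":0,"ay":0,"az":0}]'
python3 -m handwheel '[{"x":-0.022,"y":-0.016,"z":0,"ax":0,"ay":0,"az":0},{"x":-0.044,"y":-0.032,"z":0,"ax":0,"ay":0,"az":0},{"x":-0.066,"y":-0.048,"z":0,"ax":0,"ay":0,"az":0},{"x":-0.088,"y":-0.064,"z":0,"ax":0,"ay":0,"az":0},{"x":-0.11,"y":-0.08,"z":0,"ax":0,"ay":0,"az":0}]'
python3 -m handwheel '[{"x":-0.024,"y":-0.018,"z":0,"ax":0,"ay":0,"az":8},{"x":-0.048,"y":-0.036,"z":0,"ax":0,"ay":0,"az":16},{"x":-0.072,"y":-0.054,"z":0,"ax":0,"ay":0,"az":24},{"x":-0.096,"y":-0.072,"z":0,"ax":0,"ay":0,"az":32},{"x":-0.1186,"y":-0.0876,"z":0,"ax":0,"ay":0,"az":40}]'
python3 -m handwheel '[{"x":0,"y":0,"z":0.01,"ax":0,"ay":0,"az":0},{"x":0,"y":0,"z":0.015,"ax":0,"ay":0,"az":0},{"x":0,"y":0,"z":0.015,"ax":0,"ay":0,"az":0},{"x":0,"y":0,"z":0.015,"ax":0,"ay":0,"az":0},{"x":0,"y":0,"z":0.015,"ax":0,"ay":0,"az":0}]'
python3 -c "
from h import *
s,e,r=st();print(e,sta(e),r.as_matrix().round(3),to(wor(.043,.168,.1078)).round(4))"
```

```text
time: 21.45
ee_pos: [0.5597, 0.4185, 0.0166]
tcp_rot: [-0.001, 0.403, 0.915, -0.001]
ft_force: [-0.2, -0.8, 0.3]
finger_gap: 0.0759
grip_force: 0.0
time: 21.95
ee_pos: [0.5606, 0.4192, 0.0186]
tcp_rot: [0.0, 0.403, 0.915, 0.0]
ft_force: [0.1, -0.5, 2.7]
finger_gap: 0.0591
grip_force: 15.0
time: 22.45
ee_pos: [0.5641, 0.397, 0.1504]
tcp_rot: [0.002, 0.402, 0.916, 0.004]
ft_force: [1.2, -0.8, -0.7]
finger_gap: 0.0594
grip_force: 15.0
time: 22.95
ee_pos: [0.5779, 0.2579, 0.1449]
tcp_rot: [0.0, 0.403, 0.915, 0.0]
ft_force: [1.0, 0.1, -0.5]
finger_gap: 0.0594
grip_force: 15.0
time: 23.45
ee_pos: [0.5933, 0.111, 0.1449]
tcp_rot: [0.0, 0.694, 0.72, 0.0]
ft_force: [0.5, -0.2, -1.1]
finger_gap: 0.0594
grip_force: 15.0
time: 23.95
ee_pos: [0.5933, 0.1131, 0.1294]
tcp_rot: [0.0, 0.691, 0.722, 0.0]
ft_force: [-0.2, -0.3, -0.4]
finger_gap: 0.0596
grip_force: 15.0
[0.59330945 0.11311597 0.12942068] [0.04292065 0.16846239] [[-0.044  0.999  0.   ]
 [ 0.999  0.044  0.   ]
 [ 0.     0.    -1.   ]] [-0.0005  0.0001  0.0216]
```

```bash

python3 -m handwheel '[{"x":-0.0005,"y":0,"z":0.012,"ax":0,"ay":0,"az":0},{"x":-0.0005,"y":0,"z":0.019,"ax":0,"ay":0,"az":0},{"x":-0.0005,"y":0,"z":0.0213,"ax":0,"ay":0,"az":0},{"x":-0.0005,"y":0,"z":0.0213,"ax":0,"ay":0,"az":0},{"x":-0.0005,"y":0,"z":0.0213,"ax":0,"ay":0,"az":0}]'
python3 -m handwheel '[{"x":0,"y":0,"z":0,"ax":0,"ay":0,"az":0},{"x":0,"y":0,"z":0,"ax":0,"ay":0,"az":0},{"x":0,"y":0,"z":0,"ax":0,"ay":0,"az":0},{"x":0,"y":0,"z":0,"ax":0,"ay":0,"az":0},{"x":0,"y":0,"z":0,"ax":0,"ay":0,"az":0}]' 0.066
python3 -m handwheel '[{"x":0,"y":0,"z":-0.01,"ax":0,"ay":0,"az":0},{"x":0,"y":0,"z":-0.03,"ax":0,"ay":0,"az":0},{"x":0,"y":0,"z":-0.06,"ax":0,"ay":0,"az":0},{"x":0.04,"y":-0.01,"z":-0.06,"ax":0,"ay":0,"az":0},{"x":0.08,"y":-0.02,"z":-0.06,"ax":0,"ay":0,"az":0}]'
python3 -c "
from h import *
look('t6',(4,5));s,e,r=st();print(e,sta(e))"
python3 -m handwheel '[{"x":0.045,"y":-0.017,"z":0,"ax":0,"ay":0,"az":0},{"x":0.09,"y":-0.034,"z":0,"ax":0,"ay":0,"az":0},{"x":0.135,"y":-0.051,"z":0.02,"ax":0,"ay":0,"az":0},{"x":0.18,"y":-0.068,"z":0.04,"ax":0,"ay":0,"az":0},{"x":0.224,"y":-0.085,"z":0.06,"ax":0,"ay":0,"az":0}]' 0.076
python3 -m handwheel '[{"x":0,"y":0,"z":0.02,"ax":0,"ay":0,"az":0},{"x":0,"y":0,"z":0.04,"ax":0,"ay":0,"az":0},{"x":0,"y":0,"z":0.06,"ax":0,"ay":0,"az":0},{"x":0,"y":0,"z":0.06,"ax":0,"ay":0,"az":0},{"x":0,"y":0,"z":0.06,"ax":0,"ay":0,"az":0}]'
python3 -c "
from h import *
s,e,r=st();print(e,sta(e),r.as_matrix().round(3),to([.4755,.4127,.0185]).round(4))"
```

```text
time: 24.45
ee_pos: [0.5934, 0.1119, 0.1079]
tcp_rot: [0.0, 0.692, 0.722, 0.0]
ft_force: [0.3, -0.5, -0.5]
finger_gap: 0.0598
grip_force: 15.0
time: 24.95
ee_pos: [0.5933, 0.1119, 0.1079]
tcp_rot: [0.0, 0.692, 0.722, 0.0]
ft_force: [0.1, -0.1, -0.5]
finger_gap: 0.0662
grip_force: 0.0
time: 25.45
ee_pos: [0.5704, 0.1914, 0.1697]
tcp_rot: [0.001, 0.693, 0.721, 0.001]
ft_force: [0.4, 1.1, 0.2]
finger_gap: 0.0663
grip_force: 0.0
4 [0.4759 0.4125] [19. 20.] 297.5
5 hidden
[0.56814116 0.19670107 0.16921186] [0.02128409 0.25303054]
time: 26.0
ee_pos: [0.4768, 0.4084, 0.1104]
tcp_rot: [0.0, 0.692, 0.722, 0.001]
ft_force: [1.0, 0.3, -0.2]
finger_gap: 0.0763
grip_force: 0.0
time: 26.5
ee_pos: [0.4778, 0.4067, 0.0508]
tcp_rot: [0.0, 0.692, 0.722, 0.0]
ft_force: [0.4, -0.2, 0.6]
finger_gap: 0.0759
grip_force: 0.0
[0.47782197 0.40668969 0.05081972] [-0.06013853  0.46662627] [[-0.042  0.999  0.   ]
 [ 0.999  0.042  0.   ]
 [ 0.     0.    -1.   ]] [ 0.0061 -0.0021  0.0323]
```

```bash

python3 -m handwheel '[{"x":0.006,"y":-0.002,"z":0,"ax":0,"ay":0,"az":0},{"x":0.006,"y":-0.002,"z":0.015,"ax":0,"ay":0,"az":0},{"x":0.006,"y":-0.002,"z":0.026,"ax":0,"ay":0,"az":0},{"x":0.006,"y":-0.002,"z":0.032,"ax":0,"ay":0,"az":0},{"x":0.006,"y":-0.002,"z":0.032,"ax":0,"ay":0,"az":0}]'
python3 -m handwheel '[{"x":0,"y":0,"z":0,"ax":0,"ay":0,"az":0},{"x":0,"y":0,"z":0,"ax":0,"ay":0,"az":0},{"x":0,"y":0,"z":0,"ax":0,"ay":0,"az":0},{"x":0,"y":0,"z":0,"ax":0,"ay":0,"az":0},{"x":0,"y":0,"z":0,"ax":0,"ay":0,"az":0}]' 0.05 15
python3 -m handwheel '[{"x":0,"y":0,"z":-0.01,"ax":0,"ay":0,"az":0},{"x":0,"y":0,"z":-0.04,"ax":0,"ay":0,"az":0},{"x":0,"y":0,"z":-0.08,"ax":0,"ay":0,"az":0},{"x":0,"y":0,"z":-0.12,"ax":0,"ay":0,"az":0},{"x":-0.011,"y":0.0065,"z":-0.126,"ax":0,"ay":0,"az":0}]'
python3 -m handwheel '[{"x":-0.036,"y":0.01,"z":0,"ax":0,"ay":0,"az":0},{"x":-0.072,"y":0.02,"z":0,"ax":0,"ay":0,"az":0},{"x":-0.108,"y":0.03,"z":0,"ax":0,"ay":0,"az":0},{"x":-0.144,"y":0.04,"z":0,"ax":0,"ay":0,"az":0},{"x":-0.18,"y":0.05,"z":0,"ax":0,"ay":0,"az":0}]'
python3 -m handwheel '[{"x":-0.036,"y":0.01,"z":0,"ax":0,"ay":0,"az":0},{"x":-0.072,"y":0.02,"z":0,"ax":0,"ay":0,"az":0},{"x":-0.108,"y":0.03,"z":0,"ax":0,"ay":0,"az":0},{"x":-0.144,"y":0.04,"z":0,"ax":0,"ay":0,"az":0},{"x":-0.18,"y":0.05,"z":0,"ax":0,"ay":0,"az":0}]'
python3 -m handwheel '[{"x":0,"y":0,"z":0.01,"ax":0,"ay":0,"az":0},{"x":0,"y":0,"z":0.015,"ax":0,"ay":0,"az":0},{"x":0,"y":0,"z":0.015,"ax":0,"ay":0,"az":0},{"x":0,"y":0,"z":0.015,"ax":0,"ay":0,"az":0},{"x":0,"y":0,"z":0.015,"ax":0,"ay":0,"az":0}]'
python3 -c "
from h import *
s,e,r=st();print(e,sta(e),r.as_matrix().round(3),to(wor(.044,.102,.1078)).round(4))"
```

```text
time: 27.0
ee_pos: [0.4747, 0.4119, 0.0166]
tcp_rot: [-0.0, 0.692, 0.722, -0.001]
ft_force: [1.0, -0.2, -0.1]
finger_gap: 0.0758
grip_force: 0.0
time: 27.5
ee_pos: [0.4755, 0.4126, 0.0184]
tcp_rot: [0.0, 0.692, 0.722, 0.0]
ft_force: [-0.7, 0.1, 1.8]
finger_gap: 0.0592
grip_force: 15.0
time: 28.0
ee_pos: [0.4835, 0.4036, 0.1496]
tcp_rot: [0.001, 0.691, 0.722, 0.004]
ft_force: [0.1, -0.5, -1.1]
finger_gap: 0.0591
grip_force: 15.0
time: 28.5
ee_pos: [0.5399, 0.2221, 0.1438]
tcp_rot: [-0.0, 0.692, 0.722, -0.0]
ft_force: [-0.0, -0.4, -1.6]
finger_gap: 0.0593
grip_force: 15.0
time: 29.0
ee_pos: [0.5973, 0.0444, 0.1438]
tcp_rot: [-0.0, 0.692, 0.722, -0.0]
ft_force: [0.5, 1.4, -0.5]
finger_gap: 0.0596
grip_force: 15.0
time: 29.5
ee_pos: [0.5973, 0.0472, 0.1293]
tcp_rot: [0.0, 0.692, 0.722, 0.0]
ft_force: [0.3, -0.1, -0.9]
finger_gap: 0.0591
grip_force: 15.0
[0.59731743 0.04718515 0.12925637] [0.04415681 0.10242143] [[-0.044  0.999  0.   ]
 [ 0.999  0.044  0.   ]
 [ 0.     0.    -1.   ]] [-0.0004 -0.0002  0.0215]
```

```bash

python3 -m handwheel '[{"x":-0.0005,"y":0,"z":0.012,"ax":0,"ay":0,"az":0},{"x":-0.0005,"y":0,"z":0.019,"ax":0,"ay":0,"az":0},{"x":-0.0005,"y":0,"z":0.0213,"ax":0,"ay":0,"az":0},{"x":-0.0005,"y":0,"z":0.0213,"ax":0,"ay":0,"az":0},{"x":-0.0005,"y":0,"z":0.0213,"ax":0,"ay":0,"az":0}]'
python3 -m handwheel '[{"x":0,"y":0,"z":0,"ax":0,"ay":0,"az":0},{"x":0,"y":0,"z":0,"ax":0,"ay":0,"az":0},{"x":0,"y":0,"z":0,"ax":0,"ay":0,"az":0},{"x":0,"y":0,"z":0,"ax":0,"ay":0,"az":0},{"x":0,"y":0,"z":0,"ax":0,"ay":0,"az":0}]' 0.066
python3 -m handwheel '[{"x":0,"y":0,"z":-0.01,"ax":0,"ay":0,"az":0},{"x":0,"y":0,"z":-0.03,"ax":0,"ay":0,"az":0},{"x":0,"y":0,"z":-0.06,"ax":0,"ay":0,"az":0},{"x":0.035,"y":-0.015,"z":-0.06,"ax":0,"ay":0,"az":0},{"x":0.07,"y":-0.03,"z":-0.06,"ax":0,"ay":0,"az":0}]'
python3 -c "
from h import *
look('t7',(5,));s,e,r=st();print(e,sta(e))
im=cv2.imread('pics/t7.png')[100:310,80:400];cv2.imwrite('pics/c7.png',cv2.resize(im,(800,525),interpolation=cv2.INTER_CUBIC))"
```

```text
time: 30.0
ee_pos: [0.5974, 0.0458, 0.1076]
tcp_rot: [-0.0, 0.692, 0.722, -0.0]
ft_force: [1.2, -0.5, 0.9]
finger_gap: 0.0594
grip_force: 16.4
time: 30.5
ee_pos: [0.5974, 0.0458, 0.1077]
tcp_rot: [-0.0, 0.692, 0.722, 0.0]
ft_force: [0.8, -0.7, 0.6]
finger_gap: 0.066
grip_force: 0.7
time: 31.0
ee_pos: [0.5644, 0.1148, 0.1691]
tcp_rot: [0.0, 0.693, 0.721, 0.001]
ft_force: [0.1, -0.1, 0.7]
finger_gap: 0.066
grip_force: 0.0
5 [0.4747 0.3302] [19. 20.] 302.5
[0.56169645 0.11925333 0.16857036] [0.01159322 0.1759217 ]
```

View pics/c7.png

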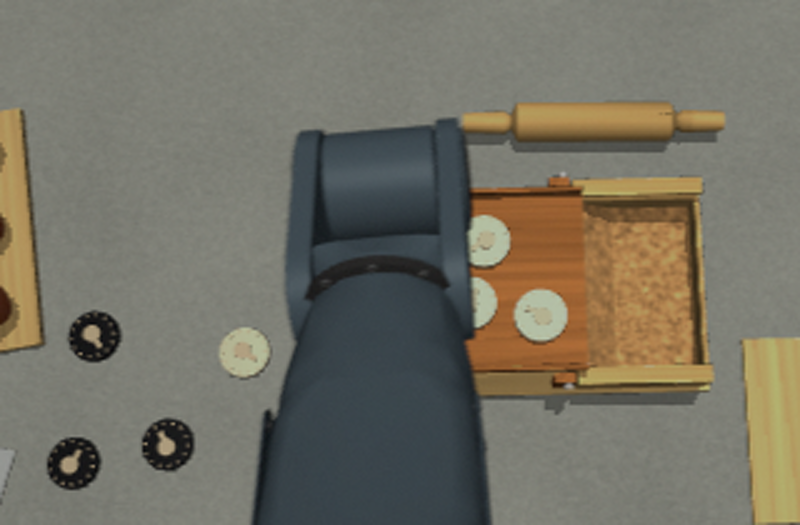

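One loose medal is left, at (244,352) in the crop; the placed ones lie flat on the tray.

```bash

python3 -m handwheel '[{"x":0.043,"y":-0.016,"z":0,"ax":0,"ay":0,"az":0},{"x":0.087,"y":-0.032,"z":0,"ax":0,"ay":0,"az":0},{"x":0.131,"y":-0.048,"z":0,"ax":0,"ay":0,"az":0},{"x":0.175,"y":-0.064,"z":0.02,"ax":0,"ay":0,"az":0},{"x":0.218,"y":-0.08,"z":0.04,"ax":0,"ay":0,"az":0}]' 0.076
python3 -m handwheel '[{"x":0,"y":0,"z":0.03,"ax":0,"ay":0,"az":0},{"x":0,"y":0,"z":0.06,"ax":0,"ay":0,"az":0},{"x":0,"y":0,"z":0.08,"ax":0,"ay":0,"az":0},{"x":0,"y":0,"z":0.08,"ax":0,"ay":0,"az":0},{"x":0,"y":0,"z":0.08,"ax":0,"ay":0,"az":0}]'
python3 -c "
from h import *
s,e,r=st();print(e,sta(e),r.as_matrix().round(3),to([.4747,.3302,.0185]).round(4))"
```

```text
time: 31.55
ee_pos: [0.4749, 0.3299, 0.1287]
tcp_rot: [0.0, 0.692, 0.722, 0.001]
ft_force: [0.3, -0.1, 0.0]
finger_gap: 0.0759
grip_force: 0.0
time: 32.05
ee_pos: [0.4759, 0.3282, 0.0489]
tcp_rot: [0.0, 0.692, 0.722, 0.0]
ft_force: [0.1, 0.2, -0.3]
finger_gap: 0.076
grip_force: 0.0
[0.4758742  0.32816126 0.04886054] [-0.0653818   0.38824888] [[-0.042  0.999  0.   ]
 [ 0.999  0.042  0.   ]
 [ 0.     0.    -1.   ]] [ 0.0021 -0.0011  0.0304]
```

```bash

python3 -m handwheel '[{"x":0.002,"y":-0.001,"z":0.01,"ax":0,"ay":0,"az":0},{"x":0.002,"y":-0.001,"z":0.02,"ax":0,"ay":0,"az":0},{"x":0.002,"y":-0.001,"z":0.028,"ax":0,"ay":0,"az":0},{"x":0.002,"y":-0.001,"z":0.03,"ax":0,"ay":0,"az":0},{"x":0.002,"y":-0.001,"z":0.03,"ax":0,"ay":0,"az":0}]'
python3 -m handwheel '[{"x":0,"y":0,"z":0,"ax":0,"ay":0,"az":0},{"x":0,"y":0,"z":0,"ax":0,"ay":0,"az":0},{"x":0,"y":0,"z":0,"ax":0,"ay":0,"az":0},{"x":0,"y":0,"z":0,"ax":0,"ay":0,"az":0},{"x":0,"y":0,"z":0,"ax":0,"ay":0,"az":0}]' 0.05 15
python3 -m handwheel '[{"x":0,"y":0,"z":-0.01,"ax":0,"ay":0,"az":0},{"x":0,"y":0,"z":-0.04,"ax":0,"ay":0,"az":0},{"x":0,"y":0,"z":-0.08,"ax":0,"ay":0,"az":0},{"x":0,"y":0,"z":-0.12,"ax":0,"ay":0,"az":0},{"x":-0.004,"y":0.0005,"z":-0.13,"ax":0,"ay":0,"az":0}]'
python3 -m handwheel '[{"x":-0.035,"y":0.011,"z":0,"ax":0,"ay":0,"az":0},{"x":-0.07,"y":0.022,"z":0,"ax":0,"ay":0,"az":0},{"x":-0.105,"y":0.033,"z":0,"ax":0,"ay":0,"az":0},{"x":-0.14,"y":0.044,"z":0,"ax":0,"ay":0,"az":0},{"x":-0.175,"y":0.055,"z":0,"ax":0,"ay":0,"az":0}]'
python3 -m handwheel '[{"x":-0.035,"y":0.011,"z":0,"ax":0,"ay":0,"az":0},{"x":-0.07,"y":0.022,"z":0,"ax":0,"ay":0,"az":0},{"x":-0.105,"y":0.033,"z":0,"ax":0,"ay":0,"az":0},{"x":-0.14,"y":0.044,"z":0,"ax":0,"ay":0,"az":0},{"x":-0.175,"y":0.055,"z":0,"ax":0,"ay":0,"az":0}]'
python3 -m handwheel '[{"x":0,"y":0,"z":0.01,"ax":0,"ay":0,"az":0},{"x":0,"y":0,"z":0.015,"ax":0,"ay":0,"az":0},{"x":0,"y":0,"z":0.015,"ax":0,"ay":0,"az":0},{"x":0,"y":0,"z":0.015,"ax":0,"ay":0,"az":0},{"x":0,"y":0,"z":0.015,"ax":0,"ay":0,"az":0}]'
python3 -c "
from h import *
im=cv2.imread('pics/t7.png');print('m1',sta(disc(im,(.514,-.02),.098)[0]),'C',sta(disc(im,(.597,.046),.098)[0]))
s,e,r=st();print(e,sta(e),to(wor(.044,.036,.1078)).round(4))"
```

```text
time: 32.55
ee_pos: [0.4744, 0.3299, 0.0177]
tcp_rot: [-0.0, 0.692, 0.722, -0.0]
ft_force: [-0.7, -0.6, -0.1]
finger_gap: 0.0759
grip_force: 0.0
time: 33.05
ee_pos: [0.4747, 0.3301, 0.0184]
tcp_rot: [0.0, 0.692, 0.722, 0.0]
ft_force: [-0.2, -0.4, 2.8]
finger_gap: 0.0591
grip_force: 15.0
time: 33.55
ee_pos: [0.4767, 0.3272, 0.1529]
tcp_rot: [0.001, 0.692, 0.722, 0.003]
ft_force: [0.4, 0.6, 0.2]
finger_gap: 0.0593
grip_force: 15.0
time: 34.05
ee_pos: [0.5375, 0.1519, 0.1478]
tcp_rot: [-0.0, 0.692, 0.722, -0.0]
ft_force: [0.8, 1.0, 0.3]
finger_gap: 0.0593
grip_force: 15.0
time: 34.55
ee_pos: [0.5999, -0.0206, 0.1477]
tcp_rot: [-0.0, 0.692, 0.722, -0.0]
ft_force: [-0.3, -0.1, -0.6]
finger_gap: 0.0597
grip_force: 15.0
time: 35.05
ee_pos: [0.5999, -0.0181, 0.1334]
tcp_rot: [0.0, 0.692, 0.722, 0.0]
ft_force: [-0.1, 0.4, -1.1]
finger_gap: 0.0592
grip_force: 15.0
m1 [-0.04073855  0.03804407] C [0.04514915 0.0954885 ]
[ 0.59991462 -0.01809713  0.1333672 ] [0.04401066 0.03708768] [-0.0011 -0.      0.0256]
```

```bash

python3 -m handwheel '[{"x":-0.003,"y":0,"z":0.012,"ax":0,"ay":0,"az":0},{"x":-0.003,"y":0,"z":0.02,"ax":0,"ay":0,"az":0},{"x":-0.003,"y":0,"z":0.0255,"ax":0,"ay":0,"az":0},{"x":-0.003,"y":0,"z":0.0255,"ax":0,"ay":0,"az":0},{"x":-0.003,"y":0,"z":0.0255,"ax":0,"ay":0,"az":0}]'
python3 -m handwheel '[{"x":0,"y":0,"z":0,"ax":0,"ay":0,"az":0},{"x":0,"y":0,"z":0,"ax":0,"ay":0,"az":0},{"x":0,"y":0,"z":0,"ax":0,"ay":0,"az":0},{"x":0,"y":0,"z":0,"ax":0,"ay":0,"az":0},{"x":0,"y":0,"z":0,"ax":0,"ay":0,"az":0}]' 0.065
python3 -m handwheel '[{"x":0,"y":0,"z":-0.01,"ax":0,"ay":0,"az":0},{"x":0,"y":0,"z":-0.03,"ax":0,"ay":0,"az":0},{"x":0,"y":0,"z":-0.06,"ax":0,"ay":0,"az":0},{"x":0.035,"y":-0.005,"z":-0.09,"ax":0,"ay":0,"az":0},{"x":0.07,"y":-0.014,"z":-0.1,"ax":0,"ay":0,"az":0}]'
python3 -m handwheel '[{"x":0.035,"y":-0.007,"z":0,"ax":0,"ay":0,"az":8},{"x":0.07,"y":-0.014,"z":0,"ax":0,"ay":0,"az":16},{"x":0.105,"y":-0.02,"z":0,"ax":0,"ay":0,"az":24},{"x":0.13,"y":-0.025,"z":0,"ax":0,"ay":0,"az":32},{"x":0.15,"y":-0.03,"z":0,"ax":0,"ay":0,"az":40}]'
python3 -c "
from h import *
grab('top','t8');grab('scene','s8');s,e,r=st();print(e,sta(e),s['q'].round(2))
im=cv2.imread('pics/s8.png')[100:310,190:430];cv2.imwrite('pics/c8.png',cv2.resize(im,(684,600),interpolation=cv2.INTER_CUBIC))"
```

```text
time: 35.55
ee_pos: [0.6001, -0.022, 0.1074]
tcp_rot: [-0.0, 0.692, 0.722, -0.0]
ft_force: [-0.3, -0.5, -1.3]
finger_gap: 0.0591
grip_force: 15.0
time: 36.05
ee_pos: [0.6001, -0.022, 0.1077]
tcp_rot: [0.0, 0.692, 0.722, 0.0]
ft_force: [-0.3, -0.6, -1.4]
finger_gap: 0.0651
grip_force: 0.0
time: 36.55
ee_pos: [0.5844, 0.0477, 0.2114]
tcp_rot: [0.002, 0.693, 0.721, 0.002]
ft_force: [0.8, 0.4, -0.2]
finger_gap: 0.065
grip_force: 0.0
time: 37.05
ee_pos: [0.5464, 0.1976, 0.2084]
tcp_rot: [0.0, 0.898, 0.44, 0.0]
ft_force: [0.9, 0.2, 0.0]
finger_gap: 0.0652
grip_force: 0.0
[0.54622506 0.19792061 0.20833687] [-0.00056148  0.25516921] [0.27 0.43 1.6  0.   1.11 0.92]
```

View pics/c8.png

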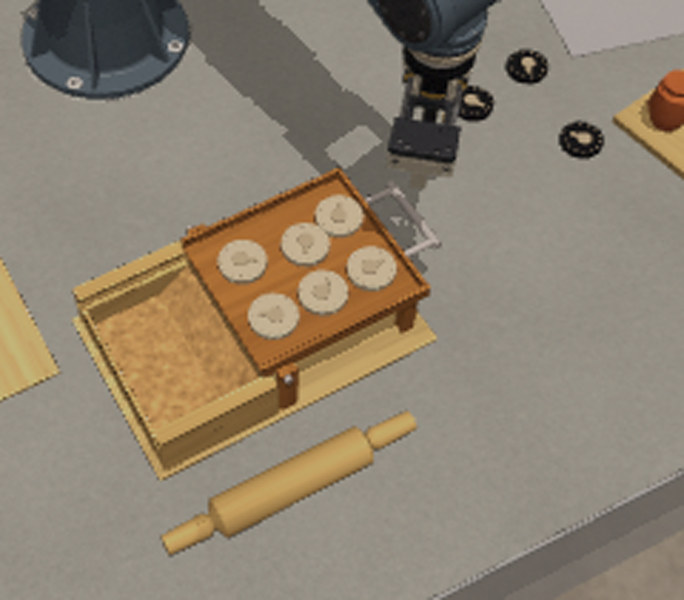

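All six medals lie flat and separate on the tray, and none is left on the table. Now the handle.

```bash

python3 -m handwheel '[{"x":0,"y":0,"z":0,"ax":0,"ay":0,"az":8},{"x":0,"y":0,"z":0,"ax":0,"ay":0,"az":16},{"x":0,"y":0,"z":0,"ax":0,"ay":0,"az":24},{"x":0,"y":0,"z":0.02,"ax":0,"ay":0,"az":32},{"x":0,"y":0,"z":0.04,"ax":0,"ay":0,"az":40}]' 0.036 20
python3 -m handwheel '[{"x":0,"y":0,"z":0.01,"ax":0,"ay":0,"az":8},{"x":0,"y":0,"z":0.03,"ax":0,"ay":0,"az":10},{"x":0,"y":0,"z":0.04,"ax":0,"ay":0,"az":10},{"x":0,"y":0,"z":0.04,"ax":0,"ay":0,"az":10},{"x":0,"y":0,"z":0.04,"ax":0,"ay":0,"az":10}]'
python3 -c "
from h import *
s,e,r=st();print(e,sta(e),r.as_matrix().round(3),to(wor(-.001,.2545,.089)).round(4),s['q'].round(2))"
```

```text
time: 37.65
ee_pos: [0.5475, 0.1951, 0.168]
tcp_rot: [-0.0, 0.994, 0.107, 0.001]
ft_force: [0.1, 0.2, -0.2]
finger_gap: 0.0365
grip_force: 0.0
time: 38.15
ee_pos: [0.5472, 0.1957, 0.1282]
tcp_rot: [-0.0, 1.0, 0.022, 0.0]
ft_force: [0.5, 0.8, 0.5]
finger_gap: 0.0359
grip_force: 0.0
[0.54722    0.19571872 0.12823913] [0.00034013 0.25292749] [[ 0.999  0.044  0.001]
 [ 0.044 -0.999  0.   ]
 [ 0.001 -0.    -1.   ]] [-0.0014 -0.0016  0.0392] [ 0.26  0.53  1.66 -0.    0.95  1.79]
```

```bash

python3 -m handwheel '[{"x":-0.001,"y":-0.0015,"z":0.015,"ax":0,"ay":0,"az":0},{"x":-0.001,"y":-0.0015,"z":0.027,"ax":0,"ay":0,"az":0},{"x":-0.001,"y":-0.0015,"z":0.036,"ax":0,"ay":0,"az":0},{"x":-0.001,"y":-0.0015,"z":0.039,"ax":0,"ay":0,"az":0},{"x":-0.001,"y":-0.0015,"z":0.039,"ax":0,"ay":0,"az":0}]'
python3 -m handwheel '[{"x":0,"y":0,"z":0,"ax":0,"ay":0,"az":0},{"x":0,"y":0,"z":0,"ax":0,"ay":0,"az":0},{"x":0,"y":0,"z":0,"ax":0,"ay":0,"az":0},{"x":0,"y":0,"z":0,"ax":0,"ay":0,"az":0},{"x":0,"y":0,"z":0,"ax":0,"ay":0,"az":0}]' 0 20
python3 -c "
from h import *
s,e,r=st();print(e,sta(e),s['ft_force'],s['finger_gap'])"
```

```text
time: 38.65
ee_pos: [0.5457, 0.1974, 0.0884]
tcp_rot: [0.0, 1.0, 0.021, -0.0]
ft_force: [-0.4, 0.4, -0.0]
finger_gap: 0.0362
grip_force: 0.0
time: 39.15
ee_pos: [0.5459, 0.1987, 0.0889]
tcp_rot: [-0.001, 1.0, 0.021, 0.0]
ft_force: [-0.5, 8.6, -0.6]
finger_gap: 0.0115
grip_force: 20.0
[0.54587945 0.19867277 0.08890683] [-0.0008752   0.25593522] [-0.45687911  8.59281303 -0.55129969] 0.011515086147929059
```

```bash

python3 -c "
import numpy as np
r=.2551;p=lambda t:r*np.array([-np.cos(.031+t),-np.sin(.031+t)])
for t0 in np.arange(0,.76,.15):
    print(round(t0,2),[tuple((p(min(t0+.03*k,.88))-p(t0)).round(4)) for k in range(1,6)])"
python3 -m handwheel '[{"x":0,"y":-0.001,"z":0,"ax":0,"ay":0,"az":0},{"x":0,"y":-0.0015,"z":0,"ax":0,"ay":0,"az":0},{"x":0,"y":-0.0015,"z":0,"ax":0,"ay":0,"az":0},{"x":0,"y":-0.0015,"z":0,"ax":0,"ay":0,"az":0},{"x":0,"y":-0.0015,"z":0,"ax":0,"ay":0,"az":0}]'
```

```text
0.0 [(np.float64(0.0004), np.float64(-0.0076)), (np.float64(0.0009), np.float64(-0.0153)), (np.float64(0.0017), np.float64(-0.0229)), (np.float64(0.0028), np.float64(-0.0305)), (np.float64(0.004), np.float64(-0.038))]
0.15 [(np.float64(0.0015), np.float64(-0.0075)), (np.float64(0.0032), np.float64(-0.015)), (np.float64(0.0051), np.float64(-0.0224)), (np.float64(0.0073), np.float64(-0.0297)), (np.float64(0.0097), np.float64(-0.037))]
0.3 [(np.float64(0.0026), np.float64(-0.0072)), (np.float64(0.0054), np.float64(-0.0143)), (np.float64(0.0084), np.float64(-0.0213)), (np.float64(0.0117), np.float64(-0.0283)), (np.float64(0.0151), np.float64(-0.0351))]
0.45 [(np.float64(0.0036), np.float64(-0.0067)), (np.float64(0.0075), np.float64(-0.0133)), (np.float64(0.0115), np.float64(-0.0198)), (np.float64(0.0158), np.float64(-0.0262)), (np.float64(0.0202), np.float64(-0.0325))]
0.6 [(np.float64(0.0046), np.float64(-0.0061)), (np.float64(0.0094), np.float64(-0.0121)), (np.float64(0.0144), np.float64(-0.0179)), (np.float64(0.0195), np.float64(-0.0236)), (np.float64(0.0248), np.float64(-0.0291))]
0.75 [(np.float64(0.0055), np.float64(-0.0054)), (np.float64(0.0111), np.float64(-0.0105)), (np.float64(0.0169), np.float64(-0.0156)), (np.float64(0.0228), np.float64(-0.0204)), (np.float64(0.0248), np.float64(-0.022))]
time: 39.65
ee_pos: [0.5459, 0.1988, 0.0888]
tcp_rot: [0.0, 1.0, 0.021, 0.0]
ft_force: [-1.9, -1.7, 5.6]
finger_gap: 0.0115
grip_force: 20.0
```

```bash

python3 -m handwheel '[{"x":0,"y":0.0004,"z":-0.0076,"ax":0,"ay":0,"az":0},{"x":0,"y":0.0009,"z":-0.0153,"ax":0,"ay":0,"az":0},{"x":0,"y":0.0017,"z":-0.0229,"ax":0,"ay":0,"az":0},{"x":0,"y":0.0028,"z":-0.0305,"ax":0,"ay":0,"az":0},{"x":0,"y":0.004,"z":-0.038,"ax":0,"ay":0,"az":0}]'
python3 -m handwheel '[{"x":0,"y":0.0015,"z":-0.0075,"ax":0,"ay":0,"az":0},{"x":0,"y":0.0032,"z":-0.015,"ax":0,"ay":0,"az":0},{"x":0,"y":0.0051,"z":-0.0224,"ax":0,"ay":0,"az":0},{"x":0,"y":0.0073,"z":-0.0297,"ax":0,"ay":0,"az":0},{"x":0,"y":0.0097,"z":-0.037,"ax":0,"ay":0,"az":0}]'
python3 -m handwheel '[{"x":0,"y":0.0026,"z":-0.0072,"ax":0,"ay":0,"az":0},{"x":0,"y":0.0054,"z":-0.0143,"ax":0,"ay":0,"az":0},{"x":0,"y":0.0084,"z":-0.0213,"ax":0,"ay":0,"az":0},{"x":0,"y":0.0117,"z":-0.0283,"ax":0,"ay":0,"az":0},{"x":0,"y":0.0151,"z":-0.0351,"ax":0,"ay":0,"az":0}]'
```

```text
time: 40.15
ee_pos: [0.5459, 0.1948, 0.1273]
tcp_rot: [0.0, 1.0, 0.021, 0.0]
ft_force: [3.4, -1.0, -5.3]
finger_gap: 0.0113
grip_force: 20.0
time: 40.65
ee_pos: [0.5464, 0.1854, 0.1643]
tcp_rot: [-0.0, 1.0, 0.021, 0.0]
ft_force: [4.1, 1.9, -3.4]
finger_gap: 0.0111
grip_force: 20.0
time: 41.15
ee_pos: [0.547, 0.1708, 0.1997]
tcp_rot: [-0.001, 1.0, 0.021, 0.0]
ft_force: [4.2, 5.6, -2.2]
finger_gap: 0.0112
grip_force: 20.0
```

```bash

python3 -m handwheel '[{"x":0,"y":0.003,"z":-0.0067,"ax":0,"ay":0,"az":0},{"x":0,"y":0.0068,"z":-0.0133,"ax":0,"ay":0,"az":0},{"x":0,"y":0.0107,"z":-0.0198,"ax":0,"ay":0,"az":0},{"x":0,"y":0.015,"z":-0.0262,"ax":0,"ay":0,"az":0},{"x":0,"y":0.0194,"z":-0.0325,"ax":0,"ay":0,"az":0}]'
python3 -m handwheel '[{"x":0,"y":0.0046,"z":-0.0061,"ax":0,"ay":0,"az":0},{"x":0,"y":0.0094,"z":-0.0121,"ax":0,"ay":0,"az":0},{"x":0,"y":0.0144,"z":-0.0179,"ax":0,"ay":0,"az":0},{"x":0,"y":0.0195,"z":-0.0236,"ax":0,"ay":0,"az":0},{"x":0,"y":0.0248,"z":-0.0291,"ax":0,"ay":0,"az":0}]'
python3 -m handwheel '[{"x":0,"y":0.0055,"z":-0.0054,"ax":0,"ay":0,"az":0},{"x":0,"y":0.0111,"z":-0.0105,"ax":0,"ay":0,"az":0},{"x":0,"y":0.0169,"z":-0.0156,"ax":0,"ay":0,"az":0},{"x":0,"y":0.0228,"z":-0.0204,"ax":0,"ay":0,"az":0},{"x":0,"y":0.0248,"z":-0.022,"ax":0,"ay":0,"az":0}]'
python3 -m handwheel '[{"x":0,"y":0,"z":0,"ax":0,"ay":0,"az":0},{"x":0,"y":0,"z":0,"ax":0,"ay":0,"az":0},{"x":0,"y":0,"z":0,"ax":0,"ay":0,"az":0},{"x":0,"y":0,"z":0,"ax":0,"ay":0,"az":0},{"x":0,"y":0,"z":0,"ax":0,"ay":0,"az":0}]'
python3 -c "
from h import *
grab('top','t9');grab('scene','s9')
a=cv2.imread('pics/s9.png')[100:300,190:390];b=cv2.imread('pics/t9.png')[140:290,210:410]
cv2.imwrite('pics/c9.png',np.hstack([cv2.resize(a,(400,400)),cv2.resize(b,(400,300))[:,:] if 0 else cv2.resize(cv2.copyMakeBorder(b,0,50,0,0,0),(400,400))]))"
```

```text
time: 41.65
ee_pos: [0.5479, 0.1514, 0.2323]
tcp_rot: [-0.001, 1.0, 0.021, 0.001]
ft_force: [3.5, 6.9, 0.9]
finger_gap: 0.011
grip_force: 20.0
time: 42.15
ee_pos: [0.5491, 0.1273, 0.2622]
tcp_rot: [-0.002, 1.0, 0.021, 0.001]
ft_force: [3.2, 9.3, 5.5]
finger_gap: 0.0113
grip_force: 20.0
time: 42.65
ee_pos: [0.5502, 0.1024, 0.2848]
tcp_rot: [-0.002, 1.0, 0.021, 0.002]
ft_force: [2.1, 10.4, 9.1]
finger_gap: 0.0116
grip_force: 20.0
time: 43.15
ee_pos: [0.5502, 0.1028, 0.2845]
tcp_rot: [-0.002, 1.0, 0.021, 0.002]
ft_force: [0.7, 10.1, 9.2]
finger_gap: 0.0112
grip_force: 20.0
```

View pics/c9.png

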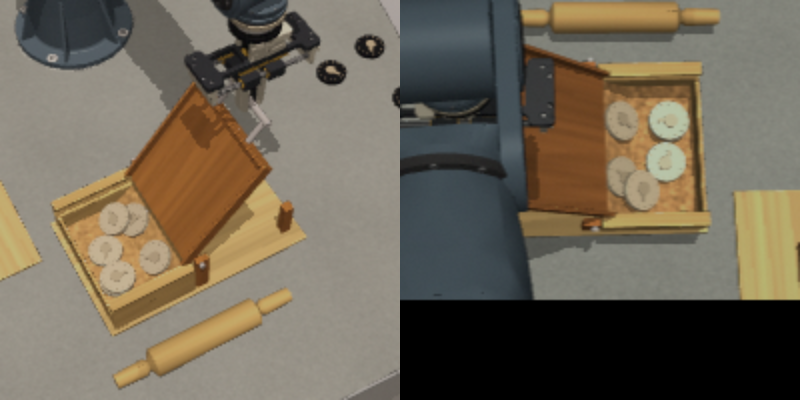

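```bash
python3 -m handwheel '[{"x":0,"y":-0.001,"z":-0.001,"ax":0,"ay":0,"az":0},{"x":0,"y":0.003,"z":-0.006,"ax":0,"ay":0,"az":0},{"x":0,"y":0.007,"z":-0.009,"ax":0,"ay":0,"az":0},{"x":0,"y":0.0105,"z":-0.0115,"ax":0,"ay":0,"az":0},{"x":0,"y":0.0105,"z":-0.0115,"ax":0,"ay":0,"az":0}]'
python3 -c "
from h import *
grab('top','t10');grab('scene','s10')
a=cv2.imread('pics/s10.png')[160:280,205:325];b=cv2.imread('pics/t10.png')[160:270,270:380]
cv2.imwrite('pics/c10.png',np.hstack([cv2.resize(a,(400,400),interpolation=2),cv2.resize(b,(400,400),interpolation=2)]))"
```

```text
time: 43.75
ee_pos: [0.5506, 0.0902, 0.2945]
tcp_rot: [0.0, 1.0, 0.021, 0.001]
ft_force: [6.5, -0.2, -2.4]
finger_gap: 0.0112
grip_force: 20.0
```

View pics/c10.png

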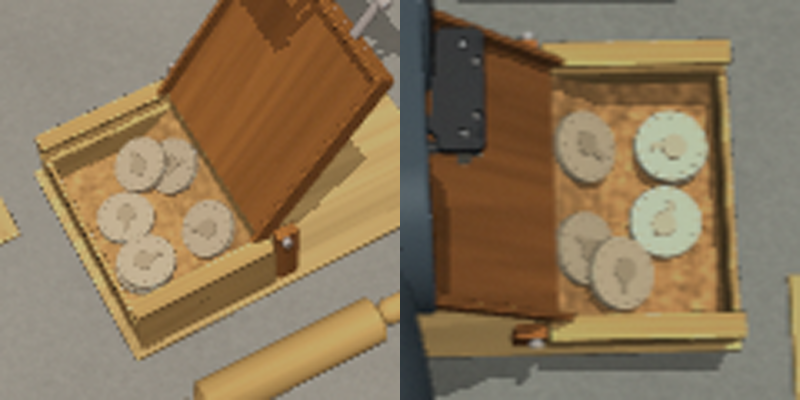

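```bash
python3 -c "
from h import *
def tri(t,s):
    P=[]
    for n in('top','scene'):
        c=optics.get_calibration(n);M=np.hstack([cv2.Rodrigues(np.array(c['rvec']))[0],np.array(c['tvec']).reshape(3,1)]);P.append(np.array(c['intrinsics'])@M)
    a=np.array([270+t[0]*.275,160+t[1]*.275]);b=np.array([205+s[0]*.3,160+s[1]*.3])
    X=cv2.triangulatePoints(P[0],P[1],a,b).ravel();return (X[:3]/X[3]).round(4)
print('stack?',tri((271,146),(146,262)));print('single',tri((265,221),(126,218)));print('ramp',tri((185,147),(208,228)));print('over',tri((222,272),(139,164)))
"
```

```text
stack? [ 0.6076 -0.1668  0.0241]
single [ 0.5461 -0.1632  0.0148]
ramp [ 0.6035 -0.0951  0.0304]
over [ 0.5008 -0.1266  0.0297]
```

Height confirms it: the (146,262) medal sits 9 mm above its neighbour, so it is resting on the sixth. All six are in the box and the tray is empty. Lowering it now.

```bash

python3 -c "
import numpy as np
r=.2551;p=lambda t:r*np.array([-np.cos(.013+t),-np.sin(.013+t)])
t=.947
for t1 in [.77,.59,.41,.24,.10,.02]:
    print(t1,[tuple(float(v) for v in (p(t+(t1-t)*k/5)-p(t)).round(4)) for k in range(1,6)]);t=t1
print(p(0)-p(.02))"
```

```text
0.77 [(-0.0073, 0.0053), (-0.0144, 0.0109), (-0.0213, 0.0167), (-0.028, 0.0227), (-0.0345, 0.029)]
0.59 [(-0.0064, 0.0066), (-0.0125, 0.0135), (-0.0183, 0.0205), (-0.024, 0.0278), (-0.0293, 0.0353)]
0.41 [(-0.0051, 0.0077), (-0.0099, 0.0155), (-0.0144, 0.0235), (-0.0186, 0.0316), (-0.0225, 0.04)]
0.24 [(-0.0034, 0.008), (-0.0066, 0.016), (-0.0095, 0.0242), (-0.012, 0.0325), (-0.0144, 0.0409)]
0.1 [(-0.0017, 0.0069), (-0.0032, 0.0139), (-0.0045, 0.0209), (-0.0056, 0.028), (-0.0065, 0.0351)]
0.02 [(-0.0004, 0.0041), (-0.0008, 0.0081), (-0.0011, 0.0122), (-0.0013, 0.0163), (-0.0015, 0.0203)]
[-0.00011733  0.00510057]
```

```bash

python3 -m handwheel '[{"x":0,"y":-0.0073,"z":0.0053,"ax":0,"ay":0,"az":0},{"x":0,"y":-0.0144,"z":0.0109,"ax":0,"ay":0,"az":0},{"x":0,"y":-0.0213,"z":0.0167,"ax":0,"ay":0,"az":0},{"x":0,"y":-0.028,"z":0.0227,"ax":0,"ay":0,"az":0},{"x":0,"y":-0.0345,"z":0.029,"ax":0,"ay":0,"az":0}]'
python3 -m handwheel '[{"x":0,"y":-0.0064,"z":0.0066,"ax":0,"ay":0,"az":0},{"x":0,"y":-0.0125,"z":0.0135,"ax":0,"ay":0,"az":0},{"x":0,"y":-0.0183,"z":0.0205,"ax":0,"ay":0,"az":0},{"x":0,"y":-0.024,"z":0.0278,"ax":0,"ay":0,"az":0},{"x":0,"y":-0.0293,"z":0.0353,"ax":0,"ay":0,"az":0}]'
python3 -m handwheel '[{"x":0,"y":-0.0051,"z":0.0077,"ax":0,"ay":0,"az":0},{"x":0,"y":-0.0099,"z":0.0155,"ax":0,"ay":0,"az":0},{"x":0,"y":-0.0144,"z":0.0235,"ax":0,"ay":0,"az":0},{"x":0,"y":-0.0186,"z":0.0316,"ax":0,"ay":0,"az":0},{"x":0,"y":-0.0225,"z":0.04,"ax":0,"ay":0,"az":0}]'
```

```text
time: 44.35
ee_pos: [0.5487, 0.1258, 0.2644]
tcp_rot: [0.0, 1.0, 0.021, -0.0]
ft_force: [3.2, 0.5, -0.3]
finger_gap: 0.0114
grip_force: 20.0
time: 44.85
ee_pos: [0.5473, 0.1549, 0.2287]
tcp_rot: [0.0, 1.0, 0.021, -0.0]
ft_force: [0.6, 0.0, -1.3]
finger_gap: 0.0111
grip_force: 20.0
time: 45.35
ee_pos: [0.5465, 0.1772, 0.1887]
tcp_rot: [0.0, 1.0, 0.021, -0.0]
ft_force: [-0.6, 0.4, -1.7]
finger_gap: 0.0112
grip_force: 20.0
```

```bash

python3 -m handwheel '[{"x":0,"y":-0.0034,"z":0.008,"ax":0,"ay":0,"az":0},{"x":0,"y":-0.0066,"z":0.016,"ax":0,"ay":0,"az":0},{"x":0,"y":-0.0095,"z":0.0242,"ax":0,"ay":0,"az":0},{"x":0,"y":-0.012,"z":0.0325,"ax":0,"ay":0,"az":0},{"x":0,"y":-0.0144,"z":0.0409,"ax":0,"ay":0,"az":0}]'
python3 -m handwheel '[{"x":0,"y":-0.0017,"z":0.0069,"ax":0,"ay":0,"az":0},{"x":0,"y":-0.0032,"z":0.0139,"ax":0,"ay":0,"az":0},{"x":0,"y":-0.0045,"z":0.0209,"ax":0,"ay":0,"az":0},{"x":0,"y":-0.0056,"z":0.028,"ax":0,"ay":0,"az":0},{"x":0,"y":-0.0065,"z":0.0351,"ax":0,"ay":0,"az":0}]'
python3 -m handwheel '[{"x":0,"y":-0.0003,"z":0.0038,"ax":0,"ay":0,"az":0},{"x":0,"y":-0.0006,"z":0.0075,"ax":0,"ay":0,"az":0},{"x":0,"y":-0.0009,"z":0.011,"ax":0,"ay":0,"az":0},{"x":0,"y":-0.0011,"z":0.0145,"ax":0,"ay":0,"az":0},{"x":0,"y":-0.0012,"z":0.018,"ax":0,"ay":0,"az":0}]'
python3 -m handwheel '[{"x":0,"y":0,"z":0.001,"ax":0,"ay":0,"az":0},{"x":0,"y":0,"z":0.002,"ax":0,"ay":0,"az":0},{"x":0,"y":0,"z":0.003,"ax":0,"ay":0,"az":0},{"x":0,"y":0,"z":0.004,"ax":0,"ay":0,"az":0},{"x":0,"y":0,"z":0.004,"ax":0,"ay":0,"az":0}]'
```

```text
time: 45.85
ee_pos: [0.5459, 0.1915, 0.1478]
tcp_rot: [0.0, 1.0, 0.021, -0.0]
ft_force: [-1.4, -0.7, -0.5]
finger_gap: 0.0113
grip_force: 20.0
time: 46.35
ee_pos: [0.5456, 0.1977, 0.1128]
tcp_rot: [0.0, 1.0, 0.021, -0.0]
ft_force: [-0.5, -4.4, -1.0]
finger_gap: 0.0111
grip_force: 20.0
time: 46.85
ee_pos: [0.5458, 0.1988, 0.0956]
tcp_rot: [0.0, 1.0, 0.021, 0.0]
ft_force: [-8.5, -8.5, 29.0]
finger_gap: 0.0111
grip_force: 20.0
time: 47.35
ee_pos: [0.5473, 0.1989, 0.0942]
tcp_rot: [-0.0, 1.0, 0.021, 0.002]
ft_force: [-6.0, -10.1, 23.2]
finger_gap: 0.0114
grip_force: 20.0
```

```bash

python3 -m handwheel '[{"x":0,"y":0,"z":-0.001,"ax":0,"ay":0,"az":0},{"x":0,"y":0,"z":-0.002,"ax":0,"ay":0,"az":0},{"x":0,"y":0,"z":-0.003,"ax":0,"ay":0,"az":0},{"x":0,"y":0,"z":-0.003,"ax":0,"ay":0,"az":0},{"x":0,"y":0,"z":-0.003,"ax":0,"ay":0,"az":0}]'
python3 -c "
from h import *
grab('scene','s11')
b=cv2.imread('pics/s8.png')[150:250,240:360];a=cv2.imread('pics/s11.png')[150:250,240:360]
cv2.imwrite('pics/c11.png',np.hstack([cv2.resize(b,(400,333),interpolation=2),cv2.resize(a,(400,333),interpolation=2)]))"
```

```text
time: 47.85
ee_pos: [0.5471, 0.1989, 0.095]
tcp_rot: [-0.0, 1.0, 0.021, 0.002]
ft_force: [4.8, -5.3, -2.4]
finger_gap: 0.0114
grip_force: 20.0
```

View pics/c11.png

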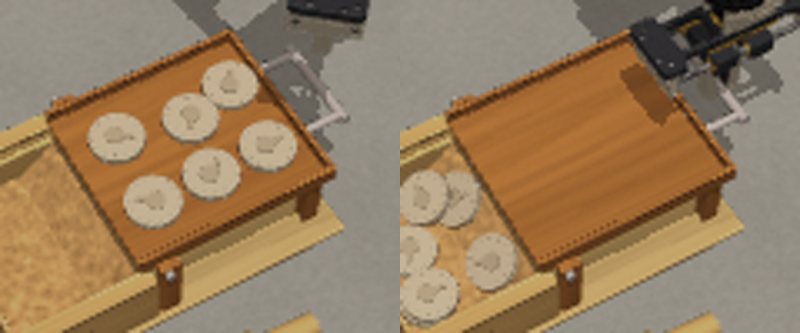

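The tray corners match their positions before the lift (332,172), so the tray is down; the bar had just slipped a few mm in the pads. Releasing.

```bash

python3 -m handwheel '[{"x":0,"y":0,"z":0.0005,"ax":0,"ay":0,"az":0},{"x":0,"y":0,"z":0.001,"ax":0,"ay":0,"az":0},{"x":0,"y":0,"z":0.0012,"ax":0,"ay":0,"az":0},{"x":0,"y":0,"z":0.0012,"ax":0,"ay":0,"az":0},{"x":0,"y":0,"z":0.0012,"ax":0,"ay":0,"az":0}]'
python3 -m handwheel '[{"x":0,"y":0,"z":0,"ax":0,"ay":0,"az":0},{"x":0,"y":0,"z":0,"ax":0,"ay":0,"az":0},{"x":0,"y":0,"z":0,"ax":0,"ay":0,"az":0},{"x":0,"y":0,"z":0,"ax":0,"ay":0,"az":0},{"x":0,"y":0,"z":0,"ax":0,"ay":0,"az":0}]' 0.034 
python3 -m handwheel '[{"x":0,"y":0,"z":-0.01,"ax":0,"ay":0,"az":0},{"x":0,"y":0,"z":-0.03,"ax":0,"ay":0,"az":0},{"x":0,"y":0,"z":-0.06,"ax":0,"ay":0,"az":0},{"x":0,"y":0,"z":-0.1,"ax":0,"ay":0,"az":0},{"x":-0.03,"y":0,"z":-0.13,"ax":0,"ay":0,"az":0}]'
python3 -m handwheel '[{"x":-0.04,"y":-0.02,"z":0,"ax":0,"ay":0,"az":0},{"x":-0.08,"y":-0.04,"z":0,"ax":0,"ay":0,"az":0},{"x":-0.12,"y":-0.06,"z":0,"ax":0,"ay":0,"az":0},{"x":-0.16,"y":-0.08,"z":0,"ax":0,"ay":0,"az":0},{"x":-0.16,"y":-0.08,"z":0,"ax":0,"ay":0,"az":0}]'
python3 -c "
from h import *
b=grab('top','t12');a=grab('scene','s12')
cv2.imwrite('pics/c12.png',np.hstack([cv2.resize(a[120:340,100:400],(400,293),interpolation=2),cv2.resize(b[120:340,130:430],(400,293),interpolation=2)]))"
```

```text
time: 48.4
ee_pos: [0.5472, 0.1989, 0.0945]
tcp_rot: [-0.0, 1.0, 0.021, 0.002]
ft_force: [0.6, -6.8, 5.6]
finger_gap: 0.011
grip_force: 20.0
time: 48.9
ee_pos: [0.5457, 0.1992, 0.0932]
tcp_rot: [-0.0, 1.0, 0.021, -0.0]
ft_force: [-0.3, -0.4, 0.4]
finger_gap: 0.0338
grip_force: 0.0
time: 49.4
ee_pos: [0.5176, 0.1978, 0.2262]
tcp_rot: [-0.0, 1.0, 0.021, 0.002]
ft_force: [-0.7, 0.1, 1.3]
finger_gap: 0.0337
grip_force: 0.0
time: 49.9
ee_pos: [0.3489, 0.2721, 0.224]
tcp_rot: [-0.0, 1.0, 0.023, -0.0]
ft_force: [0.5, 0.2, 0.4]
finger_gap: 0.0342
grip_force: 0.0
```

View pics/c12.png

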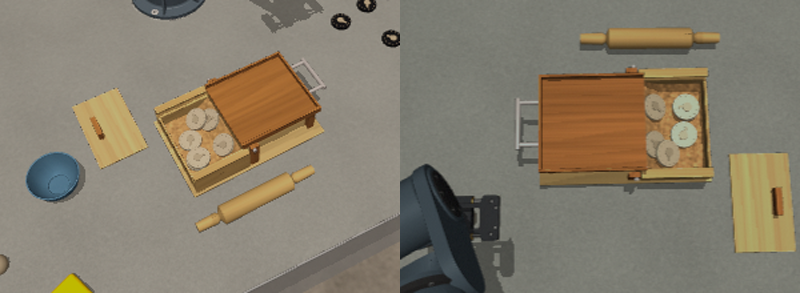

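The final views show the tray down and empty, the medals in the box, the lid flat with its handle up, and the pin and bowl where they were. The arm touches nothing.

```bash
python3 -c "
from h import *
print(ticket.close_job())"
```

```text
the job is handed in; nothing more can be done
None
```

The job is handed in: the lid lies flat on the table, handle up, all six medallions went from the tray into the box (one rests on top of another), the tray is back down on its posts, and the rolling pin and bowl were not touched.

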